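Open the combination-locked spares tub

ROBOT

A 6-joint arm with a two-finger parallel gripper is mounted at the origin on the work surface. World frame = base frame: x ahead of the robot, y to its left, z up, the work surface at z = 0. Lengths are in m, angles in rad, forces in N, time in s.
With the tool pointing down it reaches from about 0.375 to 0.975 m from the base axis. Payload 3.8 kg.
Tool frame: the origin (TCP) lies on the centre line of the jaws, within the pads' length; the fingertips stand 8 mm ahead of it and the grasp point (between the pads) lies 11 mm behind it; z points along the fingers, y is the direction in which the jaws open and shut (so a half turn about z gives the same grasp; the last joint's range is limited). The gripper opens to 85 mm and grips with 20 to 120 N. Pads are 22 mm wide; open, the fingers measure 114 mm over their backs; the gripper's body (76 mm by 85 mm) begins 54 mm behind the grasp point. The pads swing forward as they close: fully open they stand 13 mm farther back than shut.
Start: joints at [-1.345, 0.264, 1.604, -0, 1.274, -0.037], TCP at [0.175, -0.652, 0.219] pointing down, gripper open.
Joint ranges: [-2.63, 2.63], [-0.94, 2.18], [0.31, 2.57], [-1.31, 4.45], [0, 2.66], [-2.55, 2.55]. Speed limits (rad/s): [2.57, 2.57, 3.14, 3.14, 3.14, 3.14].

INTERFACE

Orientations are given as a rotation vector (axis times angle).
In Python, from workcell import * gives the robot as it stands.
- The arm moves only by the tool play_rows, never from a script. Its arguments are lists of equal length, an entry for each row: "slide": the shift along the tool's x, y, z in cm, a list of three; "delta_rot": the turn, a rotation vector about the tool's x, y, z in rad, a list of three. In form: {"slide": [[x, y, z], ...], "delta_rot": [[wx, wy, wz], ...]}. A call has 1 to 12 rows; each row is the pose to reach, as a shift and turn from the pose measured when the call began, along the tool's axes at that moment; what a row does not reach only later rows make up. A row lasts 1/12 s, in which the tool goes at most 41.7 mm and 7.16 degrees, less where a joint would pass 70% of its speed; a pose out of reach is approached as far as the arm can. A call with a gripper value outside its range is refused whole. "hand" is the opening, from 0 (shut) to 1 (fully open), set as the call begins (left out, the last holds). The fingers move at their own pace and stop on an object; "force" is the grip in N (left out, the last holds). Time passes only in rows, so rows that repeat a pose let the fingers close. It gives the time, the measured TCP pose, the force and the opening at its end, in the units of the state.
- read_state(): the state, without advancing time (a new reading comes with each control period).
- read_camera(name): name is "scene" or "top" or "wrist"; returns a dict with "image" (420x560x3 uint8, red, green, blue), "depth" (420x560 float32, m along the optical axis (not along the pixel's ray), 0 where there is no reading), "fovy" (degrees; the focal length in pixels is half the picture's height over the tangent of half this angle, whatever the lens; pixels are square), "cx", "cy" (the principal point, pixels), "k1" (the pictures are not rectified: a ray, as slopes to the right and down, at radius r is drawn at 1 + k1 r^2 times it, then the intrinsics apply), "world_from_camera" (4x4, takes a point from camera to world coordinates); the wrist camera has in their place "hand_eye" (4x4, takes a point from camera to tool coordinates, whose origin is the TCP and whose axes are the flange's). Camera axes: x right, y up, looking along -z (the intrinsics and any distortion apply to the point x, -y, -z); pixel columns grow to the right and rows downward; lengths in m; the calibration is good to about 2 mm. A picture is of the moment at which its call begins: read the wrist's pose just before it.
- finish_job(): hands the job in, once; it reports no verdict.
Trained networks look in a picture, given as the dict that the camera call returned (one of the last four; its "shot" number tells which), for a name from the list of things; names that differ only in an ending like _2 or _b are one class to them, and where a whole thing is asked for, a point or a joint stands for the part that bears it (a point fixed in the world has none). Each returns a list of dicts, best first, with "conf" (0 to 1); they miss things now and then, are a little off and sometimes report something else, mostly with a low value. They report only what shows in the picture. A call takes as long as a camera call.
- spot_in(target, picture): "bbox" ([centre column, centre row, width, height] in pixels, round what is visible of it).
- landmark_of(target, picture): "at" ([column, row] in pixels: a listed point, or the origin of a listed thing).
The state is a dict: "time": time; "q": joint angles; "joint_vel": joint speeds; "joint_torque": joint torques, N m; "tool_pos": TCP position; "tcp_rot": TCP orientation; "wrist_force": force on the tool from outside, world axes, zero at the start; "torque": the same for the moment, N m; "width": opening from 0.0 (shut) to 1.0 (fully open).
Only numpy, scipy, OpenCV 4.12 (cv2) and the standard library are available. Lean on these libraries where they do the work, as an engineer would, in place of code of your own. Each camera call takes 0.05 s, during which the arm holds its last target.

TASK

Unlock the grey spares tub in front of you: set the left dial to 3 and the right dial to 7, then draw the steel bolt fully back towards yourself so that the lid lifts, and see that it stands open. The number rings have slipped on their spindles by up to a third of a number, so near its number feel for the click at which each dial drops home and leave it sitting there; never force the bolt against a lock that is still shut. Leave the tools and other things around the tub where they are.

Things in the scene. Friction and masses are not known exactly. Their poses are not given: they have to be found in the camera images.
- tub_deck (a point): On the top face of the tub's lock deck (120 mm above the bench), half-way between the dials. x points back to the lid, y to the left dial, z up. The grey tub (320 mm deep in x, 290 wide, 120 high) is fixed to the bench. The dark deck, 105 mm deep, is its front strip (53 mm in front of this point to 52 mm behind); the lid lies level behind it. Dial axes: 72 mm to the left (+y) and right (-y).
- dial_a_knob (a point): Centre of the left dial's ridged aluminium knob, on the dial's vertical axis: 32 mm in diameter, 30 mm high (15 mm above and below this point). It stands on a flat black number ring, 64 mm across, whose top is level with the knob's foot, 6 mm above the deck. A dark line on its top points to the numeral 0, as does its x axis.
- dial_b_knob (a point): Centre of the right dial's ridged aluminium knob, on the dial's vertical axis: 32 mm in diameter, 30 mm high (15 mm above and below this point). It stands on a flat black number ring, 64 mm across, whose top is level with the knob's foot, 6 mm above the deck. A dark line on its top points to the numeral 0, as does its x axis.
- dial_a (a joint): Turn of the left dial's number ring, rad; turns without end, grows anticlockwise seen from above. Numerals 0 to 9, one every 0.628 rad, rising clockwise: n stands at the index mark at n x 0.628 rad (3 at 1.885), plus whole turns. The ring has slipped on its spindle: the true place of each number is up to 0.22 rad to either side of its mark, where the spring click inside holds the dial.
- dial_b (a joint): The same for the right dial: 7 stands at its index mark at 4.398 rad; its ring has slipped by an unknown angle of its own, up to 0.22 rad either way. On both dials the lock's gate is open only within about 0.05 rad of the true place, so each must be left sitting in the click nearest the mark of its number.
- index_a (a point): White index mark on the deck, 38 mm behind the left dial's axis. How the clicks feel: there is one for each number. Within about 0.08 rad of it the dial is pulled in, up to about 0.15 N m, and it takes about 0.2 N m to turn it out again. Between clicks it turns with a steady drag of about 0.05 N m and stays where it is left.
- index_b (a point): White index mark on the deck, 38 mm behind the right dial's axis.
- bolt_tab (a point): Centre of the bolt's upright steel thumb tab, on the deck's middle line, 30 mm in front of tub_deck when shut: 12 mm thick along the tub's x, 30 mm wide in y, 24 mm high. Its foot is on the flat bolt bar (14 mm wide), 6 mm above the deck. The bar runs back under two guide staples (tops 11 mm above the deck, the nearer 39 mm behind this point) and over the lid's edge. Both wide faces are free.
- bolt (a joint): How far the bolt is drawn towards the tub's front (its -x), m: 0 shut, 0.014 at its stop. With both dials home it slides with about 1 to 3 N and stays where it is left; the lid is let go at about 0.008. Otherwise its fence pins meet the wheels after some 2 mm: it bears 20 N there, so stop at 5 to 8 N of pull.
- lid (a joint): Angle of the lid about the hinge at the tub's back, rad: 0 shut, 1.25 fully up. Once the bolt lets go, its spring hinge lifts it slowly by itself (about 3 s), the front edge swinging up and away from the deck, and holds it up. The lid is 206 mm deep.
- fence: The bolt's crossbar with two fence pins, inside the lock and out of sight, moving with the bolt; origin at the tub's middle on the bench. The pins press on the wheels if the bolt is pulled while a dial is not home.
- torch: Bystander: yellow torch, 150 mm long, 50 mm in diameter at the head, lying on the bench; origin under its middle.
- pliers: Bystander: steel pliers with grey grips, 180 mm long, 16 mm high, lying beside the tub; origin under the middle.
- dish: Bystander: white ceramic dish, 110 mm across, 34 mm high, with bleed keys in it; origin at the centre of its foot.
- bleed_key: Bystander: small brass T-shaped bleed key, 45 mm long, 10 mm high, lying in front of the tub; origin under its middle.
- wrench: Bystander: steel wrench, 200 mm long, lying beside the tub; origin under its middle.
- tape: Bystander: roll of white sealing tape lying flat, 54 mm across, 14 mm high; origin at its underside.
- paste: Bystander: closed steel tin, 68 mm across, 75 mm high; origin at the centre of its underside.

How it is judged:
On the way:
1. the bolt is drawn fully back (value of joint bolt above 0.0115 m), for 0.2 s.
At the end, for the whole second after the job is handed in: the bolt stays drawn back at least 10.5 mm of its 14 mm, and the lid stands open by more than 0.9 rad and has come to rest (value of joint bolt above 0.0105 m and value of joint lid above 0.9 rad and velocity of joint lid below 0.05 rad/s); the robot touches nothing.
It fails at once if the bolt is forced: its fence pins press on the wheels with more than 20 N (contact force between fence and anything else above 20 N).
It fails at once if a tool or other thing around the tub is moved by more than 30 mm (distance of any of torch, pliers, dish, bleed_key, wrench, tape, paste from where it was at the start of the episode above 0.03 m).
It also fails if it takes over 64 s, if anything falls off the work surface, if the arm or the gripper's body presses on something with over 40 N, if the wrist force passes 120 N, or if a joint passes its speed limit or range.

## Working session

There is one attempt and no reset: what is moved stays moved. The work goes in short steps, Python scripts to look and compute and a tool call to move; the robot and the scene stay as the last step left them, time stands still between calls to the robot, and variables do not carry over. Pictures are saved under pics/ and viewed, and the job is handed in when it is done.

Besides the shell and the picture viewer there is one more tool, called after "Emit:" as a command line: name --argument value ..., lists and objects as JSON in quotes. play_rows: Moves the arm, as the interface text tells. Its arguments: {"type":"object","properties":{"slide":{"type":"array"},"delta_rot":{"type":"array"},"hand":{"type":"number"},"force":{"type":"number"}},"required":["slide","delta_rot"]}

```bash
ls; mkdir -p pics
cat > h.py <<'E'
from workcell import *
import numpy as np, cv2
from scipy.spatial.transform import Rotation as R
def save(p,n): cv2.imwrite('pics/'+n+'.png', p["image"][:,:,::-1])
def T_of(s):
    T=np.eye(4);T[:3,:3]=R.from_rotvec(s["tcp_rot"]).as_matrix();T[:3,3]=s["tool_pos"];return T
def ray(p,u,v):
    H=p["image"].shape[0];f=H/2/np.tan(np.radians(p["fovy"])/2)
    x=(u-p["cx"])/f;y=(v-p["cy"])/f
    rd=np.hypot(x,y);r=rd
    for _ in range(30): r=rd/(1+p["k1"]*r*r)
    s=r/rd if rd>0 else 1
    return np.array([x*s,-y*s,-1.])
def wfc(p,s=None):
    return p["world_from_camera"] if "world_from_camera" in p else T_of(s)@p["hand_eye"]
def at_z(p,u,v,z,s=None):
    T=wfc(p,s);d=T[:3,:3]@ray(p,u,v);o=T[:3,3];return o+d*(z-o[2])/d[2]
def at_d(p,u,v,s=None):
    d=p["depth"][int(round(v)),int(round(u))];T=wfc(p,s);return T[:3,:3]@(ray(p,u,v)*d)+T[:3,3]
E
python3 - <<'E'
from h import *
np.set_printoptions(precision=4,suppress=True)
s=read_state();print(s)
for n in("top","scene"):
    p=read_camera(n);save(p,n+"0");print(n,p["fovy"],p["k1"],p["shot"])
    for t in("dial_a_knob","dial_b_knob","tub_deck","bolt_tab","index_a"):
        l=landmark_of(t,p)
        for k in l[:3]: print(t,k, at_d(p,*k["at"]))
E
```

```text
pics
{'time': 0.0, 'q': array([-1.3449,  0.2647,  1.6054, -0.    ,  1.2737, -0.0369]), 'joint_vel': array([-0.0017, -0.0009, -0.0016, -0.0018, -0.0007,  0.0016]), 'joint_torque': array([ -0.0021, -51.5115, -36.7315,   0.0003,   0.0129,   0.    ]), 'tool_pos': array([ 0.1752, -0.6511,  0.2178]), 'tcp_rot': array([-3.1123, -0.4113,  0.0003]), 'wrist_force': array([ 0.5073, -0.4602, -0.3241]), 'torque': array([-0.0196, -0.0118, -0.0006]), 'width': 0.9996970401220833}
top 49.561139582749455 -0.12838574101418468 1
dial_a_knob {'at': [276.4, 200.4], 'conf': 0.65} [ 0.5418 -0.0026  0.1505]
dial_b_knob {'at': [338.3, 198.9], 'conf': 0.96} [ 0.5431 -0.1536  0.1535]
tub_deck {'at': [304.8, 201.9], 'conf': 0.8} [ 0.5396 -0.0736  0.1246]
tub_deck {'at': [274.6, 201.9], 'conf': 0.28} [0.5381 0.0018 0.1518]
bolt_tab {'at': [306.0, 209.0], 'conf': 0.51} [ 0.5215 -0.076   0.1277]
bolt_tab {'at': [420.3, 191.5], 'conf': 0.43} [ 0.5759 -0.4081  0.0021]
index_a {'at': [332.0, 182.0], 'conf': 0.67} [ 0.5892 -0.1434  0.1211]
index_a {'at': [275.8, 186.8], 'conf': 0.6} [ 0.579  -0.0018  0.1205]
scene 56.40876070430527 -0.02562048328681426 2
dial_a_knob {'at': [276.2, 201.8], 'conf': 0.75} [ 0.5484 -0.0221  0.1575]
dial_a_knob {'at': [293.2, 171.3], 'conf': 0.63} [ 0.2985  0.41   -0.0029]
dial_b_knob {'at': [248.9, 225.6], 'conf': 0.71} [ 0.5548 -0.1598  0.1446]
tub_deck {'at': [260.7, 219.9], 'conf': 0.75} [ 0.5392 -0.0884  0.1185]
bolt_tab {'at': [258.2, 208.9], 'conf': 0.5} [ 0.5182 -0.0757  0.1449]
bolt_tab {'at': [284.9, 213.3], 'conf': 0.47} [ 0.5753 -0.0098  0.1177]
index_a {'at': [258.5, 232.8], 'conf': 0.69} [ 0.5785 -0.144   0.1196]
index_a {'at': [285.8, 212.9], 'conf': 0.57} [ 0.5773 -0.0077  0.1191]
```

Run:
```python
import cv2
a=cv2.imread('pics/top0.png');b=cv2.imread('pics/scene0.png')
cv2.imwrite('pics/top0c.png',cv2.resize(a[130:270,220:400],None,fx=4,fy=4,interpolation=cv2.INTER_CUBIC))
```

```text
(no output)
```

View pics/top0.png

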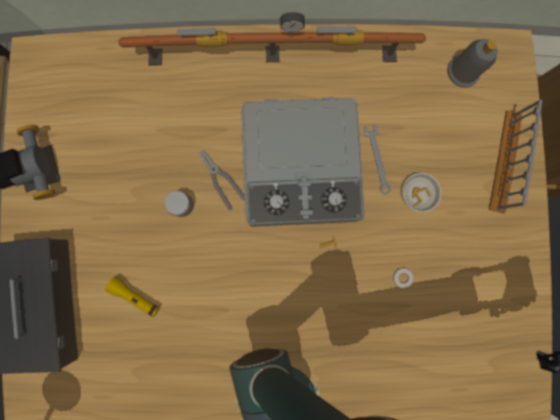

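View pics/scene0.png

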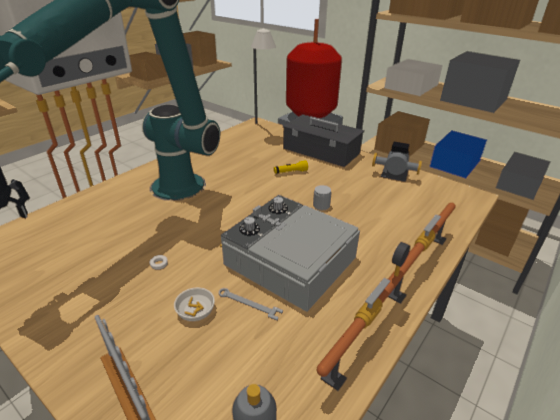

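View pics/top0c.png

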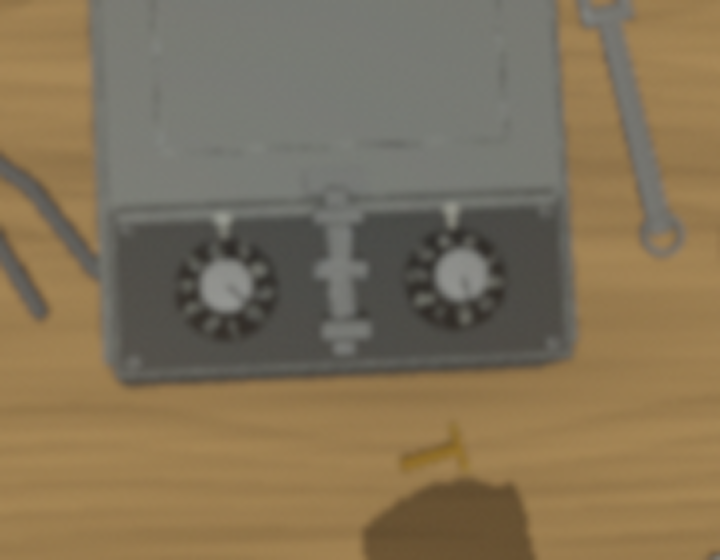

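The top view shows the tub at about (303,160), with the dials at (276,201) and (335,198). The nearest bystander is the bleed key at (330,242), in front of the tub. I'll move above the deck for a wrist view.

Emit:
play_rows --slide '[[45,-48,-18],[45,-48,-18],[45,-48,-18],[45,-48,-18],[45,-48,-18],[45,-48,-18],[45,-48,-18],[45,-48,-18],[45,-48,-18],[45,-48,-18],[45,-48,-18],[45,-48,-18]]' --delta_rot '[[0,0,0.2],[0,0,0.2],[0,0,0.2],[0,0,0.2],[0,0,0.2],[0,0,0.2],[0,0,0.2],[0,0,0.2],[0,0,0.2],[0,0,0.2],[0,0,0.2],[0,0,0.2]]'

```text
time: 1.6
tool_pos: [0.4029, -0.2245, 0.3521]
tcp_rot: [3.139, 0.098, 0.002]
wrist_force: [1.2, 0.1, 0.2]
width: 1.004
```

Emit:
play_rows --slide '[[8,-15,-3],[8,-15,-3],[8,-15,-3],[8,-15,-3],[8,-15,-3],[8,-15,-3]]' --delta_rot '[[0,0,0],[0,0,0],[0,0,0],[0,0,0],[0,0,0],[0,0,0]]'

```text
time: 2.1
tool_pos: [0.4743, -0.0675, 0.3829]
tcp_rot: [3.139, 0.106, 0.004]
wrist_force: [0.0, 0.5, 0.0]
width: 0.997
```

Run:
```python
from h import *
np.set_printoptions(precision=4,suppress=True)
s=read_state();print(s["q"],s["tool_pos"],s["tcp_rot"])
p=read_camera("wrist");save(p,"w1");print(p["hand_eye"],p["fovy"])
for t in("dial_a_knob","dial_b_knob","tub_deck","bolt_tab","index_a"):
        l=landmark_of(t,p)
        for k in l[:3]: print(t,k, at_d(p,*k["at"],s))
```

```text
[-0.1932 -0.174   1.7658 -0.0002  1.5469  1.3102] [ 0.4743 -0.0675  0.3829] [3.139  0.1059 0.0043]
[[-0.      0.9629  0.27    0.0686]
 [ 1.      0.0001 -0.0003 -0.0006]
 [-0.0003  0.27   -0.9629 -0.1552]
 [ 0.      0.      0.      1.    ]] 70.2700111179571
dial_a_knob {'at': [234.9, 126.7], 'conf': 0.84} [ 0.5412 -0.0051  0.1557]
dial_b_knob {'at': [345.1, 130.9], 'conf': 0.72} [ 0.5454 -0.1406  0.158 ]
tub_deck {'at': [290.8, 127.5], 'conf': 0.95} [ 0.5451 -0.0747  0.1262]
bolt_tab {'at': [291.0, 153.9], 'conf': 0.76} [ 0.5126 -0.0767  0.1504]
bolt_tab {'at': [237.1, 128.1], 'conf': 0.66} [ 0.5398 -0.0079  0.1565]
index_a {'at': [349.3, 105.2], 'conf': 0.85} [ 0.5787 -0.1501  0.119 ]
index_a {'at': [239.5, 97.1], 'conf': 0.64} [ 0.5788 -0.0049  0.1206]
```

View pics/w1.png

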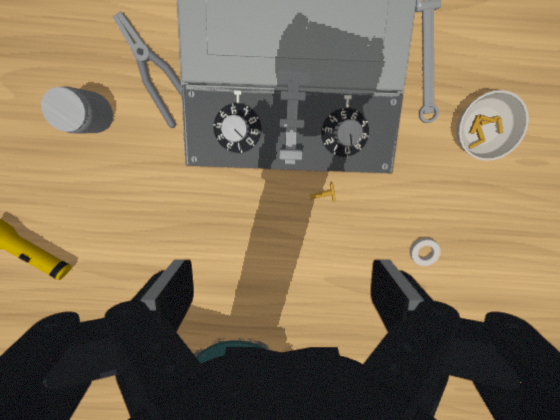

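The wrist view shows dial A at (236,128), dial B at (346,132), the tab at (291,155) and the index marks at (238,97) and (347,101). I'll enlarge it to read the dial angles.

Run:
```python
import cv2
a=cv2.imread('pics/w1.png')
cv2.imwrite('pics/w1c.png',cv2.resize(a[80:180,195:395],None,fx=4,fy=4,interpolation=cv2.INTER_CUBIC))
```

```text
(no output)
```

View pics/w1c.png

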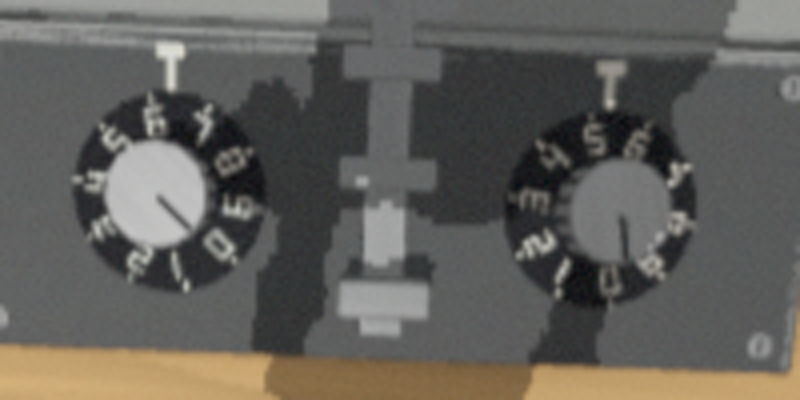

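Run:
```python
from h import *
np.set_printoptions(precision=4,suppress=True)
s=read_state()
p=read_camera("wrist")
c=lambda x,y:(x/4+195-.375,y/4+80-.375)
A=at_z(p,*c(170,192),.126,s);B=at_z(p,*c(600,208),.126,s)
print(A,B,np.linalg.norm(A-B)); y=(A-B)[:2]; yaw=np.arctan2(-y[0],y[1]);print("yaw",yaw, (A+B)/2)
ka=at_z(p,*c(155,193),.156,s);kb=at_z(p,*c(621,212),.156,s);print("knob tops",ka,kb)
t=at_z(p,*c(384,298),.150,s);print("tab",t)
for n,k0,k1 in(("A",(158,197),(192,233)),("B",(622,218),(627,262))):
    d=at_z(p,*c(*k1),.156,s)-at_z(p,*c(*k0),.156,s)
    a=np.arctan2(d[1],d[0])-yaw; print(n,a%(2*np.pi),(a%(2*np.pi))/.6283)
T=read_camera("top")
c=lambda x,y:(x/4+220-.375,y/4+130-.375)
A=at_z(T,*c(226,290),.126);B=at_z(T,*c(456,279),.126);print(A,B,np.linalg.norm(A-B))
```

```text
[ 0.5384 -0.0082  0.126 ] [ 0.5418 -0.1508  0.126 ] 0.14265952979734478
yaw 0.023923014263197567 [ 0.5401 -0.0795  0.126 ]
knob tops [ 0.538  -0.0078  0.156 ] [ 0.5409 -0.1512  0.156 ]
tab [ 0.5101 -0.0803  0.15  ]
A 3.930977649891792 6.256529762679917
B 3.3559929129839157 5.341386141944797
[ 0.5399 -0.002   0.126 ] [ 0.5448 -0.1457  0.126 ] 0.14382172588076025
```

Emit:
play_rows --slide '[[6.9,-5.8,16.3],[6.9,-5.8,16.3],[6.9,-5.8,16.3],[6.9,-5.8,16.3],[6.9,-5.8,16.3],[6.9,-5.8,16.3],[6.9,-5.8,16.3]]' --delta_rot '[[0,0,0],[0,0,0],[0,0,0],[0,0,0],[0,0,0],[0,0,0],[0,0,0]]' --hand 0.65

```text
time: 3.08
tool_pos: [0.5374, -0.0097, 0.2175]
tcp_rot: [3.139, 0.094, -0.005]
wrist_force: [0.3, 0.2, -0.3]
width: 0.648
```

Run:
```python
from h import *
np.set_printoptions(precision=4,suppress=True)
s=read_state();print(s["q"],s["tool_pos"],s["tcp_rot"])
p=read_camera("wrist");save(p,"w2")
im=p["image"][:,:,::-1]
T=read_camera("top")
cv2.imwrite('pics/w2c.png',cv2.resize(im,None,fx=1.4,fy=1.4,interpolation=cv2.INTER_CUBIC))
for t in("dial_a_knob",):
        l=landmark_of(t,p)
        for k in l[:3]: print(t,k, at_d(p,*k["at"],s), at_z(p,*k["at"],.141,s))
```

```text
[-0.0635  0.0063  1.8974 -0.0013  1.2407  1.4478] [ 0.5374 -0.0097  0.2175] [ 3.1392  0.0941 -0.0045]
dial_a_knob {'at': [277.1, 212.1], 'conf': 0.9} [ 0.5448 -0.0054  0.1565] [ 0.5404 -0.0054  0.141 ]
dial_a_knob {'at': [356.1, 247.9], 'conf': 0.32} [ 0.5167 -0.0705  0.1496] [ 0.5133 -0.073   0.141 ]
```

View pics/w2c.png

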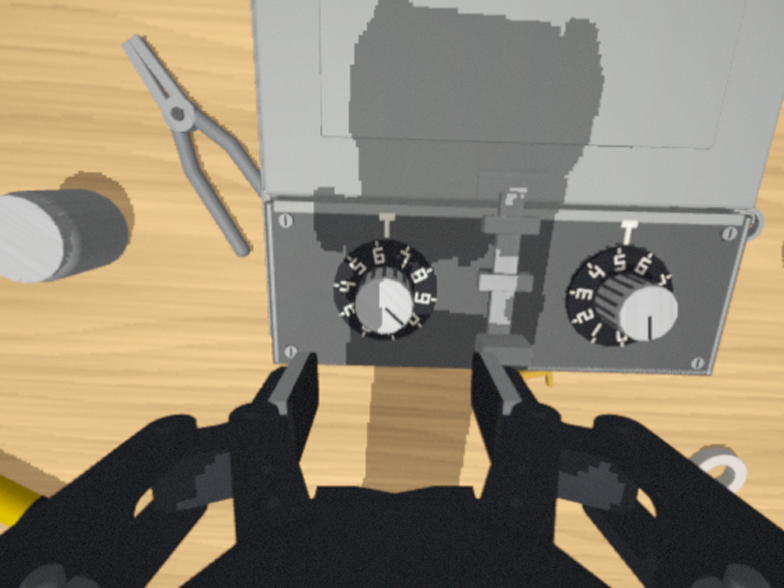

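Dial A's knob top is at about (275,218) and its ring at (275,207) in original pixels. Nothing is near the jaws.

Run:
```python
from h import *
np.set_printoptions(precision=4,suppress=True)
s=read_state();print(s["tool_pos"],s["tcp_rot"])
p=read_camera("wrist")
c=lambda x,y:(x/1.4-.15,y/1.4-.15)
print(at_z(p,*c(385.5,290),.126,s),at_z(p,*c(385,305),.156,s), at_z(p,*c(649,312),.156,s), at_z(p,*c(387,227),.12,s), at_z(p,*c(629,235),.12,s))
d=at_z(p,*c(403,326),.156,s)-at_z(p,*c(386,307),.156,s);print(np.arctan2(d[1],d[0]))
d=at_z(p,*c(650,338),.156,s)-at_z(p,*c(650,316),.156,s);print(np.arctan2(d[1],d[0]))
print(p["depth"][300//1,int(275)])
```

```text
[ 0.5395 -0.0101  0.2214] [3.1387 0.0927 0.0073]
[ 0.5424 -0.004   0.126 ] [ 0.5416 -0.0044  0.156 ] [ 0.5461 -0.1503  0.156 ] [ 0.5805 -0.0028  0.12  ] [ 0.5842 -0.1508  0.12  ]
-2.377441365106945
-2.9226751352339395
0.42450956
```

Emit:
play_rows --slide '[[0.2,-0.5,0],[0.2,-0.5,0],[0.2,-0.5,0],[0.2,-0.5,0],[0.2,-0.5,0],[0.2,-0.5,0],[0.2,-0.5,0],[0.2,-0.5,0],[0.2,-0.5,0],[0.2,-0.5,0],[0.2,-0.5,0],[0.2,-0.5,0]]' --delta_rot '[[0,0,-1.55],[0,0,-1.55],[0,0,-1.55],[0,0,-1.55],[0,0,-1.55],[0,0,-1.55],[0,0,-1.55],[0,0,-1.55],[0,0,-1.55],[0,0,-1.55],[0,0,-1.55],[0,0,-1.55]]'

```text
time: 4.28
tool_pos: [0.5421, -0.0056, 0.2239]
tcp_rot: [2.222, 2.21, 0.008]
wrist_force: [0.2, -0.3, -0.5]
width: 0.651
```

Run:
```python
from h import *
np.set_printoptions(precision=4,suppress=True)
for i in range(3):
    s=read_state();print(s["q"],s["tool_pos"],s["tcp_rot"])
    p=read_camera("wrist")
save(p,"w3")
im=p["image"][:,:,::-1]
cv2.imwrite('pics/w3c.png',cv2.resize(im,None,fx=1.4,fy=1.4,interpolation=cv2.INTER_CUBIC))
for t in("dial_a_knob",):
        l=landmark_of(t,p)
        for k in l[:3]: print(t,k, at_d(p,*k["at"],s), at_z(p,*k["at"],.141,s))
```

```text
[-0.0554  0.0029  1.8888 -0.0014  1.2408 -0.0497] [ 0.5421 -0.0056  0.2239] [2.222  2.2102 0.0079]
[-0.0554  0.003   1.8889 -0.0013  1.2408 -0.0552] [ 0.5421 -0.0056  0.2239] [2.2159 2.2163 0.0079]
[-0.0553  0.0032  1.889  -0.0013  1.2407 -0.0438] [ 0.542  -0.0055  0.2237] [2.2286 2.2039 0.0077]
dial_a_knob {'at': [280.4, 208.5], 'conf': 0.7} [0.5419 0.0037 0.1566] [ 0.5419 -0.0005  0.141 ]
```

View pics/w3c.png

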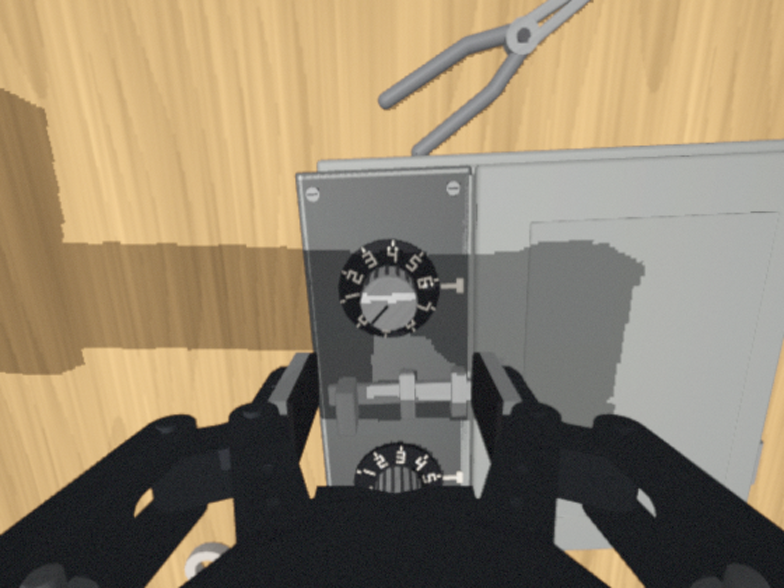

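Run:
```python
from h import *
np.set_printoptions(precision=4,suppress=True)
s=read_state();print(s["tool_pos"],s["tcp_rot"])
p=read_camera("wrist")
c=lambda x,y:(x/1.4-.15,y/1.4-.15)
for q,z in (((389,288),.126),((388.5,303),.156)):
    w=at_z(p,*c(*q),z,s); print(w, np.linalg.inv(T_of(s))[:3]@np.r_[w,1])
```

```text
[ 0.5418 -0.0054  0.2231] [2.2333 2.2002 0.0067]
[ 0.5393 -0.0015  0.126 ] [ 0.0039 -0.0033  0.0971]
[ 0.5392 -0.0024  0.156 ] [ 0.0031 -0.0032  0.0671]
```

Emit:
play_rows --slide '[[0.25,-0.2,4],[0.25,-0.2,7],[0.25,-0.2,8.2],[0.25,-0.2,8.2],[0.25,-0.2,8.2]]' --delta_rot '[[0,0,-0.1],[0,0,-0.1],[0,0,-0.1],[0,0,-0.1],[0,0,-0.1]]'

```text
time: 4.95
tool_pos: [0.5401, -0.003, 0.1408]
tcp_rot: [2.122, 2.309, 0.005]
wrist_force: [0.6, 0.2, -0.0]
width: 0.65
```

Emit:
play_rows --slide '[[0,0,0],[0,0,0],[0,0,0],[0,0,0],[0,0,0],[0,0,0]]' --delta_rot '[[0,0,0],[0,0,0],[0,0,0],[0,0,0],[0,0,0],[0,0,0]]' --hand 0.2 --force 30

```text
time: 5.45
tool_pos: [0.5406, -0.0032, 0.144]
tcp_rot: [2.121, 2.308, 0.005]
wrist_force: [-6.7, -0.1, 9.5]
width: 0.202
```

Run:
```python
from h import *
np.set_printoptions(precision=4,suppress=True)
s=read_state();print(s)
```

```text
{'time': 5.45, 'q': array([-0.0509,  0.066 ,  1.9769, -0.002 ,  1.0913, -0.1341]), 'joint_vel': array([ 0.0001, -0.0019,  0.0008, -0.0006, -0.0013,  0.0008]), 'joint_torque': array([  0.3034, -33.5235, -33.1724,   0.2597,  -2.1919,   0.001 ]), 'tool_pos': array([ 0.5406, -0.0032,  0.144 ]), 'tcp_rot': array([2.1215, 2.3079, 0.0052]), 'wrist_force': array([-6.6528, -0.1035,  9.4973]), 'torque': array([-0.1172,  1.15  , -0.0243]), 'width': 0.20212153978837638}
```

Run:
```python
from h import *
p=read_camera("wrist");save(p,"w4")
```

```text
(no output)
```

View pics/w4.png

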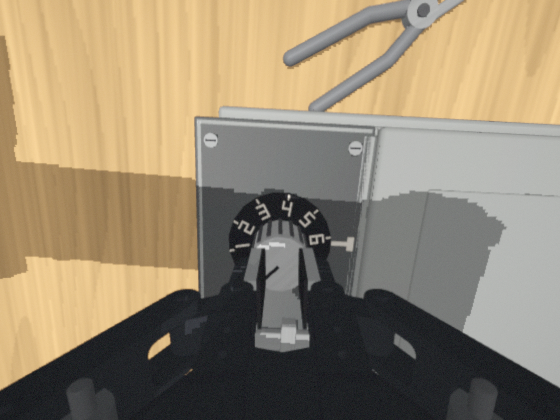

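The knob is between the pads. The width reading is lower than I expected, so I'll close fully and see where it stops.

Emit:
play_rows --slide '[[0,0,0],[0,0,0],[0,0,0]]' --delta_rot '[[0,0,0],[0,0,0],[0,0,0]]' --hand 0 --force 30

```text
time: 5.75
tool_pos: [0.5417, -0.0033, 0.1453]
tcp_rot: [2.12, 2.306, 0.008]
wrist_force: [-0.4, 0.1, 0.5]
width: 0.001
```

Run:
```python
from h import *
np.set_printoptions(precision=4,suppress=True)
s=read_state();print(s["tool_pos"],s["wrist_force"],s["torque"],s["width"])
p=read_camera("wrist");save(p,"w5")
```

```text
[ 0.5417 -0.0033  0.1453] [-0.4236  0.0576  0.4787] [ 0.02   -0.0208  0.0191] 0.0012070344471317817
```

View pics/w5.png

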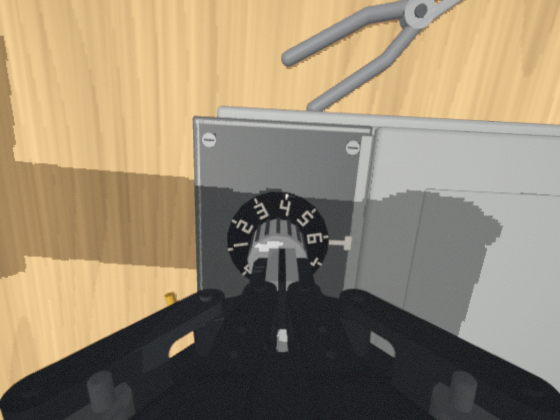

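```bash
cat >> h.py <<'E'
def proj(p,P):  # camera-frame point
    H=p["image"].shape[0];f=H/2/np.tan(np.radians(p["fovy"])/2)
    x=P[0]/-P[2];y=-P[1]/-P[2];r2=x*x+y*y;k=1+p["k1"]*r2
    return p["cx"]+f*x*k,p["cy"]+f*y*k
E
python3 - <<'E'
from h import *
np.set_printoptions(precision=4,suppress=True)
s=read_state()
p=read_camera("wrist")
inv=np.linalg.inv(p["hand_eye"])
for P in ([0,0,0],[0,0,.008],[0,0,-.011],[.011,0,.008],[-.011,0,.008]): print(P,proj(p,(inv@np.r_[P,1])[:3]))
w=at_z(p,278,241,.126,s);print(w,np.linalg.inv(T_of(s))[:3]@np.r_[w,1])
for u,v in((278,150),(278,225),(285,262),(283,270),(283,290),(283,310)): 
  w=at_d(p,u,v,s);print(u,v,w,np.linalg.inv(T_of(s))[:3]@np.r_[w,1])
E
```

```text
[0, 0, 0] (np.float64(281.3312075874581), np.float64(255.3764080946135))
[0, 0, 0.008] (np.float64(281.3411878463055), np.float64(249.7982114567758))
[0, 0, -0.011] (np.float64(281.31588514478403), np.float64(263.9390182092202))
[0.011, 0, 0.008] (np.float64(281.33572969934573), np.float64(232.1557484819366))
[-0.011, 0, 0.008] (np.float64(281.3464488204351), np.float64(266.86022943842653))
[ 0.5392 -0.0021  0.126 ] [ 0.0013 -0.0021  0.0188]
278 150 [0.5348 0.0528 0.1193] [ 0.0565 -0.002   0.0254]
278 225 [0.538  0.0137 0.1423] [ 0.0172 -0.0018  0.0024]
285 262 [0.5416 0.009  0.1792] [ 0.0121  0.0016 -0.0344]
283 270 [0.5407 0.0082 0.1854] [ 0.0114  0.0007 -0.0406]
283 290 [0.5409 0.0045 0.195 ] [ 0.0076  0.0007 -0.0502]
283 310 [ 0.5416 -0.0043  0.1953] [-0.0013  0.0007 -0.0505]
```

Run:
```python
from h import *
np.set_printoptions(precision=4,suppress=True)
a=cv2.imread('pics/w5.png');b=cv2.imread('pics/w4.png')
f=lambda a:cv2.resize(a[185:345,200:360],None,fx=2.5,fy=2.5,interpolation=cv2.INTER_CUBIC)
cv2.imwrite('pics/w45c.png',np.hstack([f(b),f(a)]))
s=read_state()
p=read_camera("wrist");iT=np.linalg.inv(T_of(s))
for v in range(220,345,6):
  print(v,[np.round((iT[:3]@np.r_[at_d(p,u,v,s),1])*1000,0).tolist() for u in (262,272,278,288,298)])
```

```text
220 [[15.0, -12.0, 18.0], [15.0, -6.0, 18.0], [17.0, -2.0, 12.0], [16.0, 4.0, 15.0], [15.0, 10.0, 19.0]]
226 [[12.0, -12.0, 16.0], [16.0, -5.0, 6.0], [17.0, -2.0, 1.0], [15.0, 4.0, 7.0], [12.0, 10.0, 15.0]]
232 [[13.0, -11.0, 3.0], [15.0, -5.0, -4.0], [17.0, -2.0, -8.0], [16.0, 4.0, -5.0], [13.0, 9.0, 4.0]]
238 [[14.0, -10.0, -9.0], [15.0, -5.0, -11.0], [15.0, -2.0, -12.0], [15.0, 3.0, -12.0], [12.0, 9.0, -4.0]]
244 [[12.0, -10.0, -12.0], [12.0, -5.0, -12.0], [12.0, -2.0, -12.0], [12.0, 3.0, -12.0], [12.0, 9.0, -12.0]]
250 [[8.0, -10.0, -12.0], [12.0, -5.0, -20.0], [12.0, -2.0, -20.0], [12.0, 3.0, -20.0], [9.0, 9.0, -13.0]]
256 [[5.0, -10.0, -13.0], [12.0, -4.0, -28.0], [12.0, -2.0, -27.0], [12.0, 3.0, -28.0], [5.0, 9.0, -11.0]]
262 [[8.0, -9.0, -25.0], [12.0, -4.0, -34.0], [12.0, -1.0, -34.0], [12.0, 3.0, -34.0], [8.0, 8.0, -25.0]]
268 [[8.0, -9.0, -31.0], [12.0, -4.0, -39.0], [11.0, -1.0, -39.0], [11.0, 3.0, -38.0], [7.0, 8.0, -31.0]]
274 [[8.0, -8.0, -37.0], [11.0, -4.0, -44.0], [12.0, -1.0, -45.0], [11.0, 3.0, -44.0], [8.0, 7.0, -38.0]]
280 [[7.0, -8.0, -41.0], [12.0, -4.0, -50.0
[... 434 characters left out ...]
.0, -1.0, -49.0], [8.0, 2.0, -61.0], [12.0, 6.0, -67.0]]
310 [[12.0, -6.0, -70.0], [12.0, -3.0, -71.0], [-2.0, -1.0, -50.0], [5.0, 2.0, -60.0], [13.0, 5.0, -72.0]]
316 [[17.0, -5.0, -81.0], [9.0, -3.0, -70.0], [-5.0, -1.0, -50.0], [3.0, 2.0, -60.0], [18.0, 5.0, -82.0]]
322 [[18.0, -5.0, -84.0], [1.0, -3.0, -61.0], [-7.0, -1.0, -50.0], [0.0, 2.0, -60.0], [17.0, 5.0, -83.0]]
328 [[17.0, -5.0, -86.0], [-2.0, -3.0, -61.0], [-10.0, -1.0, -50.0], [-3.0, 3.0, -59.0], [16.0, 5.0, -85.0]]
334 [[17.0, -5.0, -89.0], [-5.0, -3.0, -61.0], [-65.0, -2.0, 16.0], [-5.0, 3.0, -60.0], [15.0, 5.0, -86.0]]
340 [[17.0, -5.0, -91.0], [-6.0, -3.0, -62.0], [-71.0, -2.0, 18.0], [-7.0, 3.0, -61.0], [13.0, 5.0, -86.0]]
```

View pics/w45c.png

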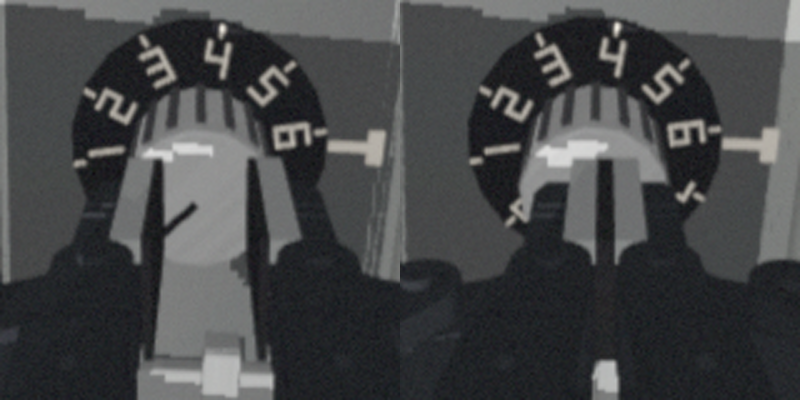

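The shut pads are resting on the knob's top, so the tips end about 12 mm behind the TCP rather than ahead of it. I'll open and check the fingertip depth directly.

Emit:
play_rows --slide '[[0,0,-0.4],[0,0,-0.4],[0,0,-0.4],[0,0,-0.4],[0,0,-0.4]]' --delta_rot '[[0,0,0],[0,0,0],[0,0,0],[0,0,0],[0,0,0]]' --hand 0.65

```text
time: 6.32
tool_pos: [0.5406, -0.0032, 0.148]
tcp_rot: [2.122, 2.308, 0.005]
wrist_force: [0.0, 1.1, 1.0]
width: 0.648
```

Run:
```python
from h import *
np.set_printoptions(precision=4,suppress=True)
s=read_state();print(s["tool_pos"],s["width"],s["wrist_force"])
p=read_camera("wrist");save(p,"w6");iT=np.linalg.inv(T_of(s))
for v in range(220,300,8):
  print(v,[np.round((iT[:3]@np.r_[at_d(p,u,v,s),1])*1000,0).tolist() for u in (202,210,218,226,280,332,340,348,356)])
```

```text
[ 0.5406 -0.0032  0.148 ] 0.6479335106772846 [0.0158 1.1224 1.0316]
220 [[12.0, -51.0, 27.0], [12.0, -46.0, 27.0], [12.0, -40.0, 27.0], [12.0, -35.0, 27.0], [17.0, -1.0, 12.0], [12.0, 32.0, 27.0], [12.0, 38.0, 27.0], [12.0, 43.0, 27.0], [12.0, 48.0, 27.0]]
228 [[7.0, -51.0, 28.0], [7.0, -46.0, 28.0], [7.0, -41.0, 28.0], [7.0, -36.0, 27.0], [17.0, -1.0, -2.0], [6.0, 33.0, 29.0], [6.0, 38.0, 29.0], [7.0, 43.0, 28.0], [6.0, 49.0, 29.0]]
236 [[1.0, -52.0, 27.0], [2.0, -46.0, 27.0], [2.0, -41.0, 27.0], [1.0, -36.0, 28.0], [15.0, -1.0, -9.0], [1.0, 33.0, 28.0], [2.0, 38.0, 27.0], [2.0, 43.0, 26.0], [1.0, 49.0, 29.0]]
244 [[-4.0, -52.0, 27.0], [-4.0, -47.0, 27.0], [-4.0, -42.0, 28.0], [-4.0, -36.0, 28.0], [11.0, -1.0, -10.0], [-4.0, 33.0, 28.0], [-5.0, 39.0, 29.0], [-4.0, 43.0, 27.0], [-4.0, 49.0, 27.0]]
252 [[-10.0, -52.0, 28.0], [-10.0, -47.0, 27.0], [12.0, -30.0, -22.0], [-10.0, -37.0, 27.0], [6.0, -1.0, -8.0], [-10.0, 34.0, 28.0], [12.0, 28.0, -23.0], [12.0, 32.0, -22.0], [-10.0, 49.0, 28.0]]
260 [[-16.0, -53.0, 27.0], [11.0, -32.0, -30.0], [11.0, -29.0, -30.0], [5.0, -28.0, -18.0], [1.
[... 177 characters left out ...]
28.0, -19.0], [-4.0, -1.0, -8.0], [-22.0, 34.0, 28.0], [6.0, 28.0, -27.0], [11.0, 29.0, -39.0], [12.0, 32.0, -40.0]]
276 [[11.0, -32.0, -46.0], [12.0, -29.0, -46.0], [7.0, -28.0, -37.0], [-3.0, -28.0, -19.0], [-9.0, -1.0, -7.0], [-28.0, 34.0, 28.0], [2.0, 28.0, -27.0], [9.0, 28.0, -42.0], [11.0, 30.0, -46.0]]
284 [[11.0, -30.0, -52.0], [11.0, -28.0, -51.0], [3.0, -28.0, -38.0], [-6.0, -28.0, -21.0], [-13.0, -1.0, -9.0], [-33.0, 35.0, 28.0], [-2.0, 28.0, -28.0], [6.0, 28.0, -43.0], [11.0, 29.0, -52.0]]
292 [[9.0, -30.0, -55.0], [8.0, -28.0, -52.0], [1.0, -27.0, -41.0], [-10.0, -28.0, -22.0], [-40.0, -1.0, 28.0], [-39.0, 35.0, 27.0], [-6.0, 28.0, -30.0], [3.0, 28.0, -44.0], [9.0, 29.0, -54.0]]
```

View pics/w6.png

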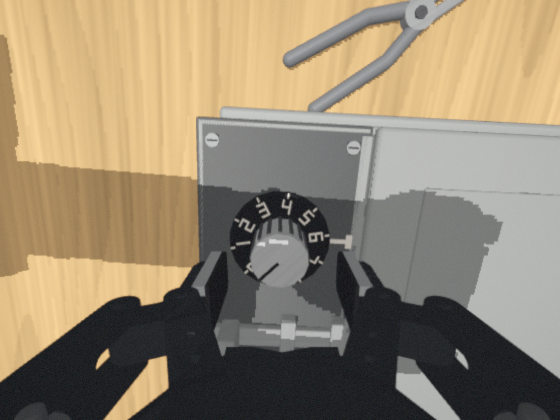

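Confirmed: the pad tips sit 18–19 mm behind the TCP at this opening. I'll go 30 mm lower and grip there.

Emit:
play_rows --slide '[[0.1,-0.1,1],[0.1,-0.1,2],[0.1,-0.1,3],[0.1,-0.1,3],[0.1,-0.1,3]]' --delta_rot '[[0,0,0],[0,0,0],[0,0,0],[0,0,0],[0,0,0]]'

```text
time: 6.78
tool_pos: [0.5384, -0.0023, 0.1161]
tcp_rot: [2.123, 2.31, 0.002]
wrist_force: [0.4, -0.2, -0.2]
width: 0.646
```

Emit:
play_rows --slide '[[0,0,0],[0,0,0],[0,0,0],[0,0,0],[0,0,0]]' --delta_rot '[[0,0,0],[0,0,0],[0,0,0],[0,0,0],[0,0,0]]' --hand 0.1 --force 35

```text
time: 7.2
tool_pos: [0.5393, -0.0022, 0.1165]
tcp_rot: [2.122, 2.309, 0.004]
wrist_force: [3.7, 0.5, -3.0]
width: 0.361
```

Run:
```python
from h import *
np.set_printoptions(precision=4,suppress=True)
s=read_state();print(s["q"],s["tool_pos"],s["tcp_rot"],s["width"],s["wrist_force"],s["torque"])
p=read_camera("wrist");save(p,"w7")
```

```text
[-0.0492  0.0928  2.0035 -0.0018  1.0393 -0.1324] [ 0.5393 -0.0022  0.1165] [2.1223 2.3088 0.0041] 0.36057688834129464 [ 3.6712  0.4543 -2.9853] [ 0.1493 -0.5254  0.0297]
```

View pics/w7.png

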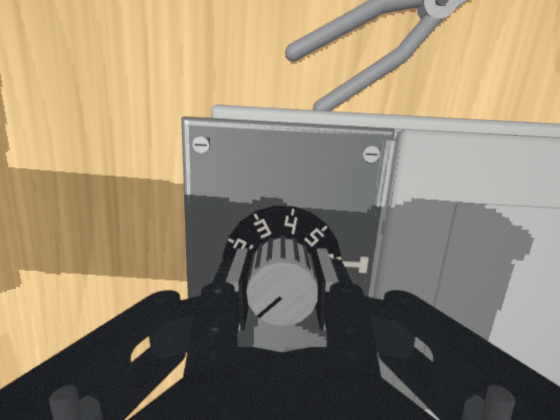

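Gripped at 0.36. Next I'll turn clockwise from about 6.27 to just short of 3.

Emit:
play_rows --slide '[[0,0.05,0],[0,0.05,0],[0,0.05,0],[0,0.05,0],[0,0.05,0],[0,0.05,0],[0,0.05,0],[0,0.05,0],[0,0.05,0],[0,0.05,0],[0,0.05,0],[0,0.05,0]]' --delta_rot '[[0,0,0.1],[0,0,0.2],[0,0,0.3],[0,0,0.4],[0,0,0.5],[0,0,0.6],[0,0,0.7],[0,0,0.8],[0,0,0.9],[0,0,1.0],[0,0,1.0],[0,0,1.0]]' --force 50

```text
time: 8.25
tool_pos: [0.5407, -0.0027, 0.1165]
tcp_rot: [2.97, 1.008, 0.01]
wrist_force: [5.6, -1.4, -5.6]
width: 0.361
```

```bash
cat > st.py <<'E'
from h import *
s=read_state();r=R.from_rotvec(s["tcp_rot"]).as_matrix()
print("t%.2f pos %s yaw %.4f q6 %.4f F %s T %s tau6 %.3f w %.3f"%(s["time"],np.round(s["tool_pos"],4),np.arctan2(r[1,0],r[0,0]),s["q"][5],np.round(s["wrist_force"],1),np.round(s["torque"],3),s["joint_torque"][5],s["width"]))
E
python3 st.py
```

```text
t8.25 pos [ 0.5407 -0.0027  0.1165] yaw 0.6545 q6 0.8681 F [ 5.6 -1.4 -5.6] T [-0.078 -0.633 -0.073] tau6 0.046 w 0.361
```

Emit:
play_rows --slide '[[0.1,0.05,0],[0.1,0.05,0],[0.1,0.05,0],[0.1,0.05,0],[0.1,0.05,0],[0.1,0.05,0],[0.1,0.05,0],[0.1,0.05,0],[0.1,0.05,0],[0.1,0.05,0]]' --delta_rot '[[0,0,0.1],[0,0,0.2],[0,0,0.3],[0,0,0.4],[0,0,0.5],[0,0,0.6],[0,0,0.65],[0,0,0.65],[0,0,0.65],[0,0,0.65]]'

```text
time: 9.08
tool_pos: [0.541, -0.0036, 0.1165]
tcp_rot: [3.137, 0.01, 0.01]
wrist_force: [0.0, -5.1, -0.9]
width: 0.357
```

```bash
python3 st.py
python3 - <<'E'
from h import *
p=read_camera("wrist");im=p["image"][:,:,::-1]
cv2.imwrite('pics/w8.png',cv2.resize(im[180:340,180:400],None,fx=3.5,fy=3.5,interpolation=cv2.INTER_CUBIC))
E
python3 st.py
```

```text
t9.08 pos [ 0.541  -0.0036  0.1165] yaw 0.0064 q6 1.5169 F [ 0.  -5.1 -0.9] T [-0.612  0.161 -0.06 ] tau6 -0.045 w 0.357
t9.13 pos [ 0.541  -0.0037  0.1165] yaw 0.0063 q6 1.5169 F [-0.6 -5.4 -0.6] T [-0.625  0.095 -0.066] tau6 -0.050 w 0.362
```

View pics/w8.png

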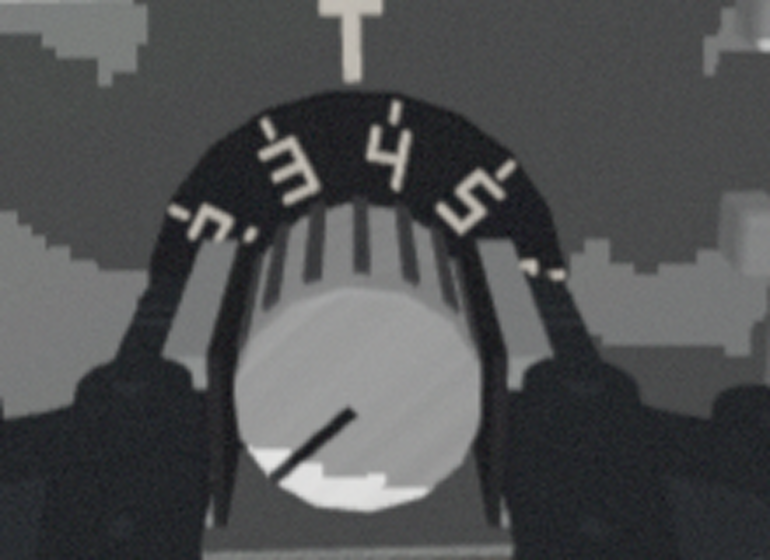

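Dial A now reads about 3.65. I'll step on and sense the torque.

Emit:
play_rows --slide '[[0,0.1,0],[0,0.1,0],[0,0.1,0]]' --delta_rot '[[0,0,0.06],[0,0,0.12],[0,0,0.12]]'

```text
time: 9.38
tool_pos: [0.541, -0.0039, 0.1165]
tcp_rot: [3.134, -0.179, 0.01]
wrist_force: [1.3, 2.1, -1.6]
width: 0.359
```

```bash
python3 st.py
```

```text
t9.38 pos [ 0.541  -0.0039  0.1165] yaw -0.1141 q6 1.6349 F [ 1.3  2.1 -1.6] T [ 0.419 -0.19  -0.069] tau6 0.539 w 0.359
```

Emit:
play_rows --slide '[[0,0,0],[0,0,0]]' --delta_rot '[[0,0,0.05],[0,0,0.05]]'

```text
time: 9.55
tool_pos: [0.541, -0.004, 0.1165]
tcp_rot: [3.129, -0.255, 0.01]
wrist_force: [2.4, -1.9, -2.1]
width: 0.356
```

```bash
python3 st.py
```

```text
t9.55 pos [ 0.541  -0.004   0.1165] yaw -0.1627 q6 1.6836 F [ 2.4 -1.9 -2.1] T [ 0.042 -0.189 -0.038] tau6 0.355 w 0.356
```

Emit:
play_rows --slide '[[0,0,0],[0,0,0]]' --delta_rot '[[0,0,0.05],[0,0,0.05]]'

```text
time: 9.72
tool_pos: [0.541, -0.004, 0.1165]
tcp_rot: [3.122, -0.331, 0.01]
wrist_force: [1.6, -1.7, -1.9]
width: 0.359
```

```bash
python3 st.py
```

```text
t9.72 pos [ 0.541  -0.004   0.1165] yaw -0.2110 q6 1.7320 F [ 1.6 -1.7 -1.9] T [-0.046 -0.151 -0.029] tau6 0.345 w 0.359
```

Emit:
play_rows --slide '[[0,0,0],[0,0,0]]' --delta_rot '[[0,0,0.05],[0,0,0.05]]'

```text
time: 9.88
tool_pos: [0.541, -0.0041, 0.1165]
tcp_rot: [3.113, -0.406, 0.01]
wrist_force: [1.4, -0.4, -2.0]
width: 0.354
```

```bash
python3 st.py
```

```text
t9.88 pos [ 0.541  -0.0041  0.1165] yaw -0.2592 q6 1.7802 F [ 1.4 -0.4 -2. ] T [ 0.006 -0.23  -0.038] tau6 0.358 w 0.354
```

Emit:
play_rows --slide '[[0,0,0],[0,0,0]]' --delta_rot '[[0,0,0.05],[0,0,0.05]]'

```text
time: 10.05
tool_pos: [0.5409, -0.0042, 0.1165]
tcp_rot: [3.102, -0.48, 0.01]
wrist_force: [1.8, -1.8, -1.6]
width: 0.36
```

```bash
python3 st.py
```

```text
t10.05 pos [ 0.5409 -0.0042  0.1165] yaw -0.3073 q6 1.8283 F [ 1.8 -1.8 -1.6] T [-0.047 -0.144 -0.012] tau6 0.376 w 0.360
```

Emit:
play_rows --slide '[[0,0,0],[0,0,0]]' --delta_rot '[[0,0,0.05],[0,0,0.05]]'

```text
time: 10.22
tool_pos: [0.541, -0.0042, 0.1165]
tcp_rot: [3.09, -0.555, 0.011]
wrist_force: [2.4, -2.0, -2.1]
width: 0.359
```

```bash
python3 st.py
```

```text
t10.22 pos [ 0.541  -0.0042  0.1165] yaw -0.3555 q6 1.8764 F [ 2.4 -2.  -2.1] T [-0.12  -0.212 -0.048] tau6 0.331 w 0.359
```

Emit:
play_rows --slide '[[0,0,0],[0,0,0]]' --delta_rot '[[0,0,0.05],[0,0,0.05]]'

```text
time: 10.38
tool_pos: [0.5409, -0.0043, 0.1165]
tcp_rot: [3.076, -0.63, 0.011]
wrist_force: [1.4, -1.1, -2.4]
width: 0.356
```

```bash
python3 st.py
```

```text
t10.38 pos [ 0.5409 -0.0043  0.1165] yaw -0.4038 q6 1.9246 F [ 1.4 -1.1 -2.4] T [-0.063 -0.181 -0.238] tau6 0.221 w 0.356
```

Emit:
play_rows --slide '[[0,0,0],[0,0,0]]' --delta_rot '[[0,0,0.05],[0,0,0.05]]'

```text
time: 10.55
tool_pos: [0.5408, -0.0044, 0.1165]
tcp_rot: [3.06, -0.703, 0.01]
wrist_force: [0.7, -1.9, -1.6]
width: 0.359
```

```bash
python3 st.py
```

```text
t10.55 pos [ 0.5408 -0.0044  0.1165] yaw -0.4516 q6 1.9724 F [ 0.7 -1.9 -1.6] T [-0.144 -0.13  -0.094] tau6 0.382 w 0.359
```

Emit:
play_rows --slide '[[0,0,0],[0,0,0]]' --delta_rot '[[0,0,0.05],[0,0,0.05]]'

```text
time: 10.72
tool_pos: [0.5408, -0.0045, 0.1165]
tcp_rot: [3.042, -0.775, 0.011]
wrist_force: [1.2, -2.0, -1.7]
width: 0.356
```

```bash
python3 st.py
```

```text
t10.72 pos [ 0.5408 -0.0045  0.1165] yaw -0.4991 q6 2.0200 F [ 1.2 -2.  -1.7] T [-0.157 -0.205  0.049] tau6 0.500 w 0.356
```

Click found: the pull-in is strongest at yaw −0.40 and the torque crosses zero near −0.47. I'll ease back to the centre and check.

Emit:
play_rows --slide '[[0,0,0],[0,0,0],[0,0,0]]' --delta_rot '[[0,0,-0.025],[0,0,-0.025],[0,0,-0.025]]'

```text
time: 10.97
tool_pos: [0.5408, -0.0045, 0.1165]
tcp_rot: [3.052, -0.734, 0.011]
wrist_force: [0.8, -0.9, -1.8]
width: 0.361
```

```bash
python3 st.py
```

```text
t10.97 pos [ 0.5408 -0.0045  0.1165] yaw -0.4722 q6 1.9933 F [ 0.8 -0.9 -1.8] T [-0.07  -0.157  0.124] tau6 0.049 w 0.361
```

Emit:
play_rows --slide '[[0,0,0],[0,0,0],[0,0,0],[0,0,0],[0,0,0]]' --delta_rot '[[0,0,0],[0,0,0],[0,0,0],[0,0,0],[0,0,0]]' --hand 0.6

```text
time: 11.38
tool_pos: [0.5409, -0.0044, 0.1167]
tcp_rot: [3.052, -0.734, 0.011]
wrist_force: [0.1, -0.2, 0.2]
width: 0.601
```

```bash
python3 st.py
python3 - <<'E'
from h import *
p=read_camera("wrist");im=p["image"][:,:,::-1]
cv2.imwrite('pics/w9.png',cv2.resize(im[180:340,180:400],None,fx=3.5,fy=3.5,interpolation=cv2.INTER_CUBIC))
E
```

```text
t11.38 pos [ 0.5409 -0.0044  0.1167] yaw -0.4720 q6 1.9931 F [ 0.1 -0.2  0.2] T [0.009 0.02  0.023] tau6 -0.002 w 0.601
```

View pics/w9.png

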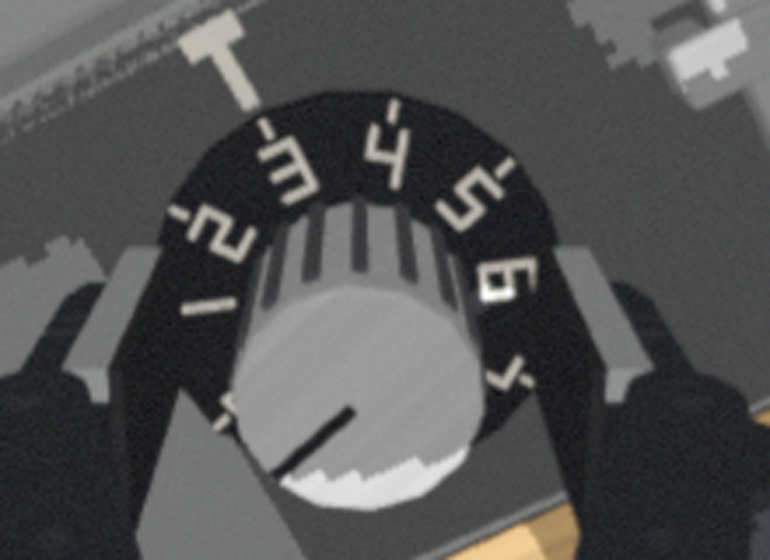

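Dial A now reads 3 at the index, released in its click. I'll lift and move over to dial B.

Emit:
play_rows --slide '[[0,0,-3],[0,0,-6],[0,0,-6],[2.3,4.2,-6],[4.6,8.4,-6],[6.9,12.6,-6],[6.9,12.6,-6],[6.9,12.6,-6],[6.9,12.6,-6]]' --delta_rot '[[0,0,0],[0,0,0],[0,0,0],[0,0,0],[0,0,0],[0,0,0],[0,0,0],[0,0,0],[0,0,0]]' --hand 0.65

```text
time: 12.18
tool_pos: [0.5445, -0.1486, 0.177]
tcp_rot: [3.052, -0.738, 0.01]
wrist_force: [0.7, -0.5, -0.0]
width: 0.647
```

```bash
python3 st.py
python3 - <<'E'
from h import *
p=read_camera("wrist");im=p["image"][:,:,::-1]
cv2.imwrite('pics/w10.png',cv2.resize(im,None,fx=1.4,fy=1.4,interpolation=cv2.INTER_CUBIC))
E
```

```text
t12.18 pos [ 0.5445 -0.1486  0.177 ] yaw -0.4747 q6 1.7363 F [ 0.7 -0.5 -0. ] T [0.008 0.    0.011] tau6 -0.058 w 0.647
```

View pics/w10.png

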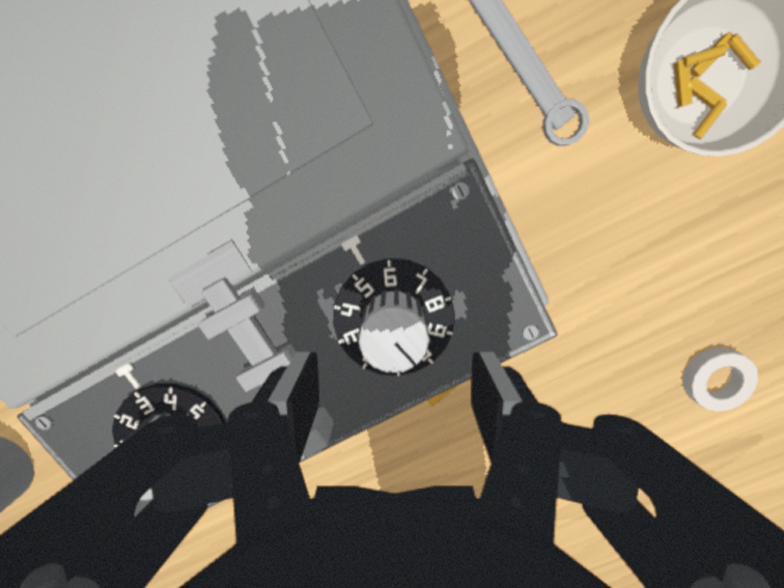

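Dial B's knob top is at about (395,340) in the 1.4x view, between the jaws. 5 and 6 straddle the index and dial A shows 3.

Run:
```python
from h import *
np.set_printoptions(precision=4,suppress=True)
s=read_state()
p=read_camera("wrist")
c=lambda x,y:(x/1.4-.15,y/1.4-.15)
iT=np.linalg.inv(T_of(s))
for q,z in (((395,339),.156),((393.5,318),.126)):
    w=at_z(p,*c(*q),z,s); print(w, iT[:3]@np.r_[w,1])
d=at_z(p,*c(417,362),.156,s)-at_z(p,*c(396,342),.156,s);a=np.arctan2(d[1],d[0])-.027;print(a%6.2832)
```

```text
[ 0.544  -0.1471  0.156 ] [-0.0007 -0.0003  0.0209]
[ 0.5444 -0.1465  0.126 ] [-0.0008 -0.001   0.0509]
3.4185889815319066
```

Emit:
play_rows --slide '[[-0.05,0,2],[-0.05,0,4],[-0.05,0,6],[-0.05,0,6],[-0.05,0,6]]' --delta_rot '[[0,0,0],[0,0,0],[0,0,0],[0,0,0],[0,0,0]]'

```text
time: 12.7
tool_pos: [0.5431, -0.1452, 0.1157]
tcp_rot: [3.054, -0.732, 0.004]
wrist_force: [-0.9, -0.1, 0.0]
width: 0.654
```

Emit:
play_rows --slide '[[0,0,0],[0,0,0],[0,0,0],[0,0,0],[0,0,0]]' --delta_rot '[[0,0,0],[0,0,0],[0,0,0],[0,0,0],[0,0,0]]' --hand 0.1 --force 50

```text
time: 13.12
tool_pos: [0.5428, -0.1472, 0.1178]
tcp_rot: [3.051, -0.729, 0.005]
wrist_force: [-4.7, -5.4, 4.2]
width: 0.358
```

```bash
python3 st.py
```

```text
t13.12 pos [ 0.5428 -0.1472  0.1178] yaw -0.4693 q6 1.7368 F [-4.7 -5.4  4.2] T [-0.919  0.838  0.034] tau6 0.030 w 0.358
```

Emit:
play_rows --slide '[[0,0.1,0],[0,0.1,0],[0,0.1,0],[0,0.1,0],[0,0.1,0],[0,0.1,0],[0,0.1,0],[0,0.1,0],[0,0.1,0],[0,0.1,0]]' --delta_rot '[[0,0,-0.1],[0,0,-0.2],[0,0,-0.3],[0,0,-0.4],[0,0,-0.5],[0,0,-0.6],[0,0,-0.7],[0,0,-0.75],[0,0,-0.75],[0,0,-0.75]]'

```text
time: 13.95
tool_pos: [0.5427, -0.148, 0.1179]
tcp_rot: [3.105, 0.436, 0.003]
wrist_force: [1.7, -0.7, -6.6]
width: 0.357
```

```bash
python3 st.py
```

```text
t13.95 pos [ 0.5427 -0.148   0.1179] yaw 0.2792 q6 0.9865 F [ 1.7 -0.7 -6.6] T [-0.011 -0.305  0.007] tau6 -0.051 w 0.357
```

Emit:
play_rows --slide '[[0,0,0],[0,0,0]]' --delta_rot '[[0,0,-0.05],[0,0,-0.05]]'

```text
time: 14.12
tool_pos: [0.5427, -0.1481, 0.1179]
tcp_rot: [3.093, 0.514, 0.003]
wrist_force: [2.0, -1.3, -7.2]
width: 0.36
```

```bash
python3 st.py
```

```text
t14.12 pos [ 0.5427 -0.1481  0.1179] yaw 0.3292 q6 0.9367 F [ 2.  -1.3 -7.2] T [-0.064 -0.3    0.062] tau6 -0.349 w 0.360
```

Emit:
play_rows --slide '[[0,0,0],[0,0,0]]' --delta_rot '[[0,0,-0.05],[0,0,-0.05]]'

```text
time: 14.28
tool_pos: [0.5427, -0.1481, 0.1179]
tcp_rot: [3.079, 0.59, 0.003]
wrist_force: [1.7, -1.9, -7.0]
width: 0.356
```

```bash
python3 st.py;python3 - <<'E'
from h import *
p=read_camera("wrist");im=p["image"][:,:,::-1]
cv2.imwrite('pics/w11.png',cv2.resize(im[180:340,180:400],None,fx=3.5,fy=3.5,interpolation=cv2.INTER_CUBIC))
E
```

```text
t14.28 pos [ 0.5427 -0.1481  0.1179] yaw 0.3785 q6 0.8875 F [ 1.7 -1.9 -7. ] T [-0.012 -0.235  0.077] tau6 -0.383 w 0.356
```

View pics/w11.png

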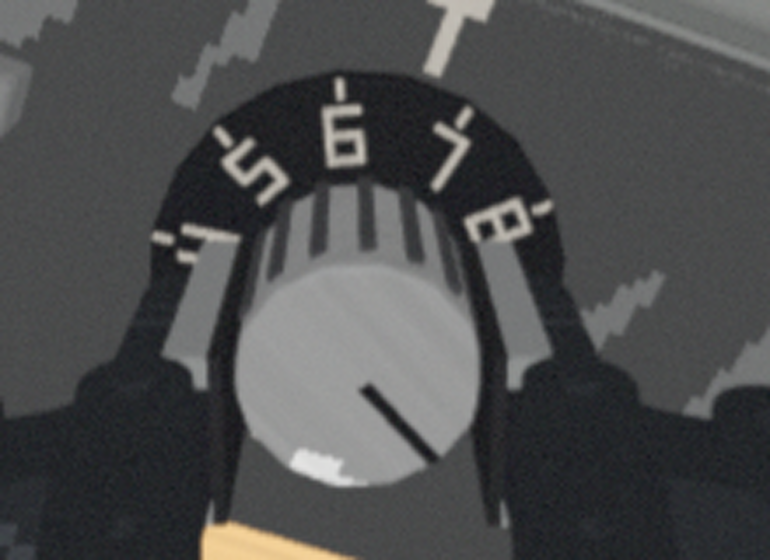

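Emit:
play_rows --slide '[[0,0,0],[0,0,0]]' --delta_rot '[[0,0,-0.05],[0,0,-0.05]]'

```text
time: 14.5
tool_pos: [0.5427, -0.1482, 0.1179]
tcp_rot: [3.064, 0.663, 0.003]
wrist_force: [1.9, -2.0, -6.7]
width: 0.354
```

```bash
python3 st.py
```

```text
t14.50 pos [ 0.5427 -0.1482  0.1179] yaw 0.4260 q6 0.8400 F [ 1.9 -2.  -6.7] T [-0.038 -0.275  0.082] tau6 -0.370 w 0.354
```

Emit:
play_rows --slide '[[0,0,0],[0,0,0]]' --delta_rot '[[0,0,-0.05],[0,0,-0.05]]'

```text
time: 14.67
tool_pos: [0.5428, -0.1482, 0.1179]
tcp_rot: [3.047, 0.737, 0.003]
wrist_force: [1.4, -1.5, -6.9]
width: 0.358
```

```bash
python3 st.py
```

```text
t14.67 pos [ 0.5428 -0.1482  0.1179] yaw 0.4747 q6 0.7913 F [ 1.4 -1.5 -6.9] T [-0.043 -0.249  0.047] tau6 -0.370 w 0.358
```

Emit:
play_rows --slide '[[0,0,0],[0,0,0]]' --delta_rot '[[0,0,-0.05],[0,0,-0.05]]'

```text
time: 14.83
tool_pos: [0.5428, -0.1483, 0.1179]
tcp_rot: [3.028, 0.811, 0.003]
wrist_force: [1.8, -1.6, -6.6]
width: 0.359
```

```bash
python3 st.py
```

```text
t14.83 pos [ 0.5428 -0.1483  0.1179] yaw 0.5231 q6 0.7429 F [ 1.8 -1.6 -6.6] T [-0.12  -0.333  0.054] tau6 -0.339 w 0.359
```

Emit:
play_rows --slide '[[0,0,0],[0,0,0]]' --delta_rot '[[0,0,-0.05],[0,0,-0.05]]'

```text
time: 15.0
tool_pos: [0.5428, -0.1483, 0.1179]
tcp_rot: [3.007, 0.883, 0.002]
wrist_force: [1.7, -1.6, -7.8]
width: 0.356
```

```bash
python3 st.py
```

```text
t15.00 pos [ 0.5428 -0.1483  0.1179] yaw 0.5714 q6 0.6946 F [ 1.7 -1.6 -7.8] T [ 0.019 -0.251  0.121] tau6 -0.356 w 0.356
```

Emit:
play_rows --slide '[[0,0,0],[0,0,0]]' --delta_rot '[[0,0,-0.04],[0,0,-0.04]]'

```text
time: 15.17
tool_pos: [0.5428, -0.1484, 0.118]
tcp_rot: [2.99, 0.94, 0.002]
wrist_force: [2.3, -1.7, -5.8]
width: 0.356
```

```bash
python3 st.py
```

```text
t15.17 pos [ 0.5428 -0.1484  0.118 ] yaw 0.6093 q6 0.6567 F [ 2.3 -1.7 -5.8] T [-0.071 -0.251  0.05 ] tau6 -0.281 w 0.356
```

Emit:
play_rows --slide '[[0,0,0],[0,0,0]]' --delta_rot '[[0,0,-0.04],[0,0,-0.04]]'

```text
time: 15.33
tool_pos: [0.5429, -0.1484, 0.1179]
tcp_rot: [2.971, 0.997, 0.002]
wrist_force: [2.1, -1.8, -7.5]
width: 0.354
```

```bash
python3 st.py
```

```text
t15.33 pos [ 0.5429 -0.1484  0.1179] yaw 0.6473 q6 0.6188 F [ 2.1 -1.8 -7.5] T [-0.134 -0.276  0.088] tau6 -0.282 w 0.354
```

Emit:
play_rows --slide '[[0,0,0],[0,0,0]]' --delta_rot '[[0,0,-0.04],[0,0,-0.04]]'

```text
time: 15.5
tool_pos: [0.5429, -0.1484, 0.1179]
tcp_rot: [2.952, 1.053, 0.002]
wrist_force: [1.6, -0.5, -6.6]
width: 0.354
```

```bash
python3 st.py
```

```text
t15.50 pos [ 0.5429 -0.1484  0.1179] yaw 0.6855 q6 0.5806 F [ 1.6 -0.5 -6.6] T [-0.079 -0.266  0.07 ] tau6 -0.271 w 0.354
```

Emit:
play_rows --slide '[[0,0,0],[0,0,0]]' --delta_rot '[[0,0,-0.04],[0,0,-0.04]]'

```text
time: 15.67
tool_pos: [0.5429, -0.1484, 0.1179]
tcp_rot: [2.931, 1.11, 0.001]
wrist_force: [2.4, -1.3, -7.5]
width: 0.36
```

```bash
python3 st.py
```

```text
t15.67 pos [ 0.5429 -0.1484  0.1179] yaw 0.7240 q6 0.5422 F [ 2.4 -1.3 -7.5] T [-0.184 -0.299  0.184] tau6 -0.161 w 0.360
```

Emit:
play_rows --slide '[[0,0,0],[0,0,0]]' --delta_rot '[[0,0,-0.04],[0,0,-0.04]]'

```text
time: 15.83
tool_pos: [0.5429, -0.1485, 0.1179]
tcp_rot: [2.909, 1.166, 0.001]
wrist_force: [2.2, -1.3, -6.7]
width: 0.353
```

```bash
python3 st.py
python3 - <<'E'
from h import *
p=read_camera("wrist");im=p["image"][:,:,::-1]
cv2.imwrite('pics/w12.png',cv2.resize(im[180:340,180:400],None,fx=3.5,fy=3.5,interpolation=cv2.INTER_CUBIC))
E
python3 st.py
```

```text
t15.83 pos [ 0.5429 -0.1485  0.1179] yaw 0.7624 q6 0.5039 F [ 2.2 -1.3 -6.7] T [-0.107 -0.29   0.134] tau6 -0.200 w 0.353
t15.88 pos [ 0.5429 -0.1485  0.118 ] yaw 0.7615 q6 0.5049 F [ 2.2 -1.8 -6.9] T [-0.13  -0.193  0.134] tau6 0.005 w 0.359
```

View pics/w12.png

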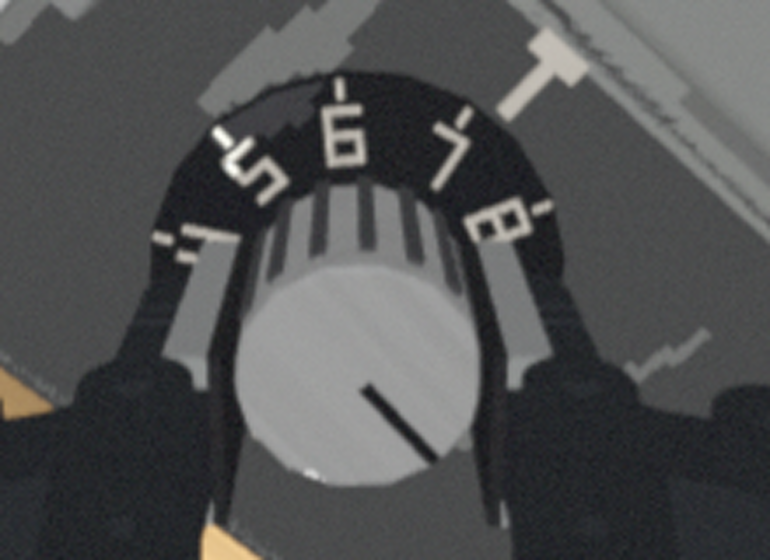

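Emit:
play_rows --slide '[[0,0,0],[0,0,0]]' --delta_rot '[[0,0,-0.03],[0,0,-0.03]]'

```text
time: 16.05
tool_pos: [0.543, -0.1485, 0.1179]
tcp_rot: [2.893, 1.206, 0.001]
wrist_force: [1.6, -1.8, -7.4]
width: 0.355
```

```bash
python3 st.py
```

```text
t16.05 pos [ 0.543  -0.1485  0.1179] yaw 0.7897 q6 0.4766 F [ 1.6 -1.8 -7.4] T [-0.125 -0.265 -0.004] tau6 -0.199 w 0.355
```

Emit:
play_rows --slide '[[0,0,0],[0,0,0]]' --delta_rot '[[0,0,-0.03],[0,0,-0.03]]'

```text
time: 16.22
tool_pos: [0.543, -0.1485, 0.1179]
tcp_rot: [2.875, 1.246, 0.001]
wrist_force: [1.8, -2.1, -7.1]
width: 0.358
```

```bash
python3 st.py
```

```text
t16.22 pos [ 0.543  -0.1485  0.1179] yaw 0.8178 q6 0.4484 F [ 1.8 -2.1 -7.1] T [-0.106 -0.282 -0.038] tau6 -0.302 w 0.358
```

Dial B's click centre is at yaw ≈ 0.78. I'll ease back to it and release.

Emit:
play_rows --slide '[[0,0,0],[0,0,0],[0,0,0],[0,0,0]]' --delta_rot '[[0,0,0.035],[0,0,0.035],[0,0,0.035],[0,0,0.035]]'

```text
time: 16.55
tool_pos: [0.5429, -0.1485, 0.1179]
tcp_rot: [2.897, 1.195, 0.001]
wrist_force: [1.8, -1.9, -7.6]
width: 0.359
```

```bash
python3 st.py
```

```text
t16.55 pos [ 0.5429 -0.1485  0.1179] yaw 0.7826 q6 0.4836 F [ 1.8 -1.9 -7.6] T [-0.043 -0.234 -0.007] tau6 -0.011 w 0.359
```

Emit:
play_rows --slide '[[0,0,0],[0,0,0],[0,0,0],[0,0,0]]' --delta_rot '[[0,0,0],[0,0,0],[0,0,0],[0,0,0]]' --hand 0.6

```text
time: 16.88
tool_pos: [0.5436, -0.1485, 0.119]
tcp_rot: [2.896, 1.195, 0.003]
wrist_force: [-0.5, 0.7, -0.6]
width: 0.598
```

```bash
python3 st.py
python3 - <<'E'
from h import *
p=read_camera("wrist");im=p["image"][:,:,::-1]
cv2.imwrite('pics/w13.png',cv2.resize(im[180:340,180:400],None,fx=3.5,fy=3.5,interpolation=cv2.INTER_CUBIC))
E
```

```text
t16.88 pos [ 0.5436 -0.1485  0.119 ] yaw 0.7827 q6 0.4836 F [-0.5  0.7 -0.6] T [ 0.002 -0.024 -0.004] tau6 0.000 w 0.598
```

View pics/w13.png

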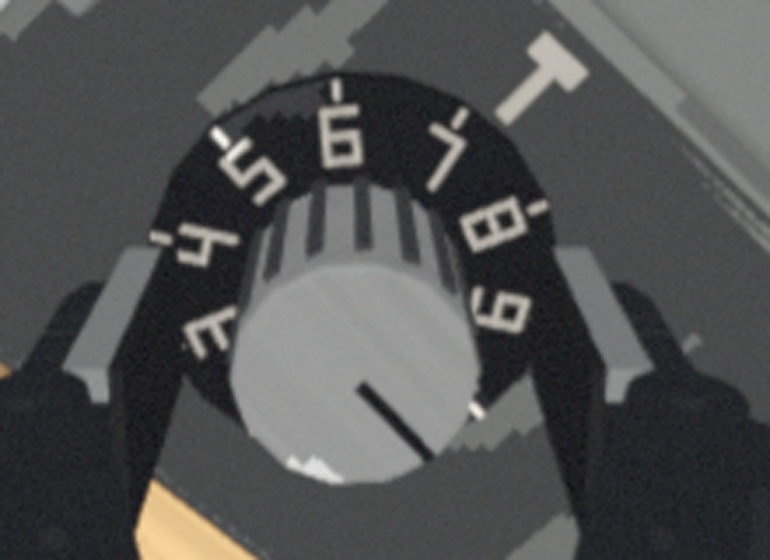

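Dial B is released at about 7.3, which fits a +0.2 rad slip, and the residual torque was zero. I'll lift, shut the jaws and hover behind the tab.

Emit:
play_rows --slide '[[0,0,-3],[0,0,-6],[0,0,-6],[2.2,-2.8,-6],[4.5,-5.7,-6],[4.5,-5.7,-6],[4.5,-5.7,-6],[4.5,-5.7,-6],[4.5,-5.7,-6],[4.5,-5.7,-6],[4.5,-5.7,-6],[4.5,-5.7,-6]]' --delta_rot '[[0,0,0],[0,0,0],[0,0,0],[0,0,0.1],[0,0,0.2],[0,0,0.3],[0,0,0.4],[0,0,0.5],[0,0,0.6],[0,0,0.7],[0,0,0.76],[0,0,0.76]]'

```text
time: 17.93
tool_pos: [0.5352, -0.0759, 0.1787]
tcp_rot: [3.134, 0.034, 0.009]
wrist_force: [-0.3, 0.2, 0.1]
width: 0.602
```

Emit:
play_rows --slide '[[0,0,0],[0,0,0],[0,0,0],[0,0,0],[0,0,0]]' --delta_rot '[[0,0,0],[0,0,0],[0,0,0],[0,0,0],[0,0,0]]' --hand 0 --force 40

```text
time: 18.35
tool_pos: [0.5352, -0.0759, 0.1788]
tcp_rot: [3.134, 0.034, 0.009]
wrist_force: [0.1, 0.2, 0.1]
width: 0.0
```

```bash
python3 st.py
python3 - <<'E'
from h import *
np.set_printoptions(precision=4,suppress=True)
s=read_state();p=read_camera("wrist");im=p["image"][:,:,::-1];save(p,"w14")
for k in landmark_of("bolt_tab",p)[:2]: print(k, at_z(p,*k["at"],.138,s), at_d(p,*k["at"],s))
E
```

```text
t18.35 pos [ 0.5352 -0.0759  0.1788] yaw 0.0219 q6 1.3687 F [0.1 0.2 0.1] T [ 0.038  0.01  -0.025] tau6 -0.006 w 0.000
```

View pics/w14.png

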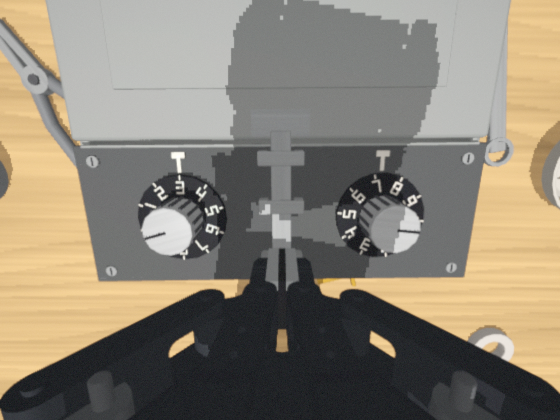

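Run:
```python
from h import *
np.set_printoptions(precision=4,suppress=True)
s=read_state();p=read_camera("wrist")
print(at_z(p,281,205,.131,s),at_z(p,281,157,.131,s),at_z(p,281,265,.12,s))
a=at_z(p,183,215,.126,s);b=at_z(p,380,214,.126,s);print(a,b,(a+b)/2)
for v in range(196,262,5): print(v,[at_d(p,u,v,s) for u in (264,274)])
```

```text
[ 0.5521 -0.075   0.131 ] [ 0.5853 -0.0743  0.131 ] [ 0.501  -0.0761  0.12  ]
[ 0.542  -0.0043  0.126 ] [ 0.5455 -0.147   0.126 ] [ 0.5438 -0.0757  0.126 ]
196 [array([ 0.5561, -0.0625,  0.1208]), array([ 0.5575, -0.0699,  0.1268])]
201 [array([ 0.5547, -0.063 ,  0.1306]), array([ 0.555 , -0.07  ,  0.1316])]
206 [array([ 0.5511, -0.063 ,  0.131 ]), array([ 0.5514, -0.0701,  0.1315])]
211 [array([ 0.5474, -0.0631,  0.1308]), array([ 0.5476, -0.0701,  0.1307])]
216 [array([ 0.5408, -0.0626,  0.1204]), array([ 0.5428, -0.0701,  0.1268])]
221 [array([ 0.5368, -0.0626,  0.1202]), array([ 0.5387, -0.0702,  0.1258])]
226 [array([ 0.5326, -0.0626,  0.1194]), array([ 0.535 , -0.0702,  0.1262])]
231 [array([ 0.5287, -0.0626,  0.1195]), array([ 0.5314, -0.0703,  0.127 ])]
236 [array([ 0.525 , -0.0627,  0.1205]), array([ 0.5275, -0.0704,  0.1269])]
241 [array([ 0.5207, -0.0627,  0.1198]), array([ 0.5229, -0.0704,  0.1253])]
246 [array([ 0.517 , -0.0628,  0.1208]), array([ 0.5191, -0.0705,  0.1257])]
251 [array([ 0.5173, -0.0633,  0.1314]), array([ 0.5466, -0.0713,  0.2007])]
256 [array([ 0.5175, -0.0637,  0.1408]), array([ 0.5467, -0.0714,  0.2069])]
261 [array([ 0.5414, -0.0666,  0.201 ]), array([ 0.546 , -0.0715,  0.2106])]
```

The tab's rear face is seen at x≈0.5174, 6 mm in front of the pads. I'll descend behind it.

Emit:
play_rows --slide '[[0.1,0,2],[0.1,0,4],[0.1,0,5.3],[0.1,0,5.3],[0.1,0,5.3]]' --delta_rot '[[0,0,0],[0,0,0],[0,0,0],[0,0,0],[0,0,0]]'

```text
time: 18.92
tool_pos: [0.5357, -0.0761, 0.1249]
tcp_rot: [3.135, 0.034, 0.005]
wrist_force: [0.1, -0.7, 0.5]
width: 0.002
```

```bash
python3 st.py
```

```text
t18.92 pos [ 0.5357 -0.0761  0.1249] yaw 0.0217 q6 1.3694 F [ 0.1 -0.7  0.5] T [ 0.032  0.019 -0.043] tau6 -0.001 w 0.002
```

Emit:
play_rows --slide '[[-0.3,0,0],[-0.5,0,0],[-0.5,0,0]]' --delta_rot '[[0,0,0],[0,0,0],[0,0,0]]'

```text
time: 19.17
tool_pos: [0.531, -0.0764, 0.1261]
tcp_rot: [3.134, 0.034, 0.008]
wrist_force: [0.2, -0.0, -0.2]
width: -0.001
```

```bash
python3 st.py
```

```text
t19.17 pos [ 0.531  -0.0764  0.1261] yaw 0.0217 q6 1.3674 F [ 0.2 -0.  -0.2] T [ 0.02  -0.039  0.002] tau6 -0.009 w -0.001
```

Emit:
play_rows --slide '[[-0.2,0,0],[-0.2,0,0]]' --delta_rot '[[0,0,0],[0,0,0]]'

```text
time: 19.33
tool_pos: [0.5292, -0.0765, 0.127]
tcp_rot: [3.134, 0.034, 0.01]
wrist_force: [0.1, 0.4, 0.4]
width: 0.001
```

Emit:
play_rows --slide '[[-0.1,0,0],[-0.1,0,0]]' --delta_rot '[[0,0,0],[0,0,0]]'

```text
time: 19.5
tool_pos: [0.5285, -0.0766, 0.1275]
tcp_rot: [3.134, 0.034, 0.012]
wrist_force: [0.4, 1.2, 0.4]
width: -0.001
```

Emit:
play_rows --slide '[[-0.1,0,0],[-0.1,0,0]]' --delta_rot '[[0,0,0],[0,0,0]]'

```text
time: 19.67
tool_pos: [0.5281, -0.0767, 0.1277]
tcp_rot: [3.134, 0.034, 0.014]
wrist_force: [1.7, 0.2, 0.6]
width: -0.006
```

Emit:
play_rows --slide '[[-0.1,0,0.1],[-0.1,0,0.1]]' --delta_rot '[[0,0,0],[0,0,0]]'

```text
time: 19.83
tool_pos: [0.5278, -0.0768, 0.1272]
tcp_rot: [3.133, 0.034, 0.017]
wrist_force: [1.6, 0.2, 1.4]
width: -0.004
```

Emit:
play_rows --slide '[[-0.1,0,0],[-0.1,0,0]]' --delta_rot '[[0,0,0],[0,0,0]]'

```text
time: 20.0
tool_pos: [0.5268, -0.0768, 0.1272]
tcp_rot: [3.133, 0.034, 0.017]
wrist_force: [2.4, -0.1, -0.1]
width: -0.002
```

Emit:
play_rows --slide '[[-0.1,0,0],[-0.1,0,0]]' --delta_rot '[[0,0,0],[0,0,0]]'

```text
time: 20.17
tool_pos: [0.5257, -0.0769, 0.1272]
tcp_rot: [3.133, 0.034, 0.017]
wrist_force: [1.9, -0.2, 1.5]
width: 0.001
```

Emit:
play_rows --slide '[[-0.1,0,0.05],[-0.1,0,0.05]]' --delta_rot '[[0,0,0],[0,0,0]]'

```text
time: 20.33
tool_pos: [0.5247, -0.077, 0.1269]
tcp_rot: [3.133, 0.034, 0.017]
wrist_force: [2.6, 0.9, 0.9]
width: -0.002
```

Emit:
play_rows --slide '[[-0.1,0,0],[-0.1,0,0]]' --delta_rot '[[0,0,0],[0,0,0]]'

```text
time: 20.5
tool_pos: [0.5235, -0.077, 0.1269]
tcp_rot: [3.133, 0.034, 0.017]
wrist_force: [1.2, 0.2, 0.8]
width: -0.002
```

Emit:
play_rows --slide '[[-0.1,0,0],[-0.1,0,0]]' --delta_rot '[[0,0,0],[0,0,0]]'

```text
time: 20.67
tool_pos: [0.5218, -0.077, 0.1266]
tcp_rot: [3.133, 0.034, 0.015]
wrist_force: [1.4, 0.4, -0.1]
width: 0.002
```

Drawn about 6.5 mm at 1–2 N, so both dials are home. I'll carry on to the stop.

Emit:
play_rows --slide '[[-0.15,0,0],[-0.3,0,0],[-0.45,0,0],[-0.45,0,0]]' --delta_rot '[[0,0,0],[0,0,0],[0,0,0],[0,0,0]]'

```text
time: 21.0
tool_pos: [0.5166, -0.0771, 0.1263]
tcp_rot: [3.133, 0.034, 0.013]
wrist_force: [0.5, -0.0, -0.5]
width: -0.007
```

Emit:
play_rows --slide '[[-0.1,0,0],[-0.1,0,0]]' --delta_rot '[[0,0,0],[0,0,0]]'

```text
time: 21.17
tool_pos: [0.5151, -0.0771, 0.1262]
tcp_rot: [3.133, 0.034, 0.012]
wrist_force: [-0.4, -0.9, -0.3]
width: -0.004
```

Emit:
play_rows --slide '[[-0.1,0,0],[-0.1,0,0]]' --delta_rot '[[0,0,0],[0,0,0]]'

```text
time: 21.33
tool_pos: [0.5146, -0.0771, 0.1262]
tcp_rot: [3.133, 0.034, 0.014]
wrist_force: [2.5, -0.1, -0.5]
width: -0.0
```

Emit:
play_rows --slide '[[-0.1,0,0],[-0.1,0,0],[-0.1,0,0]]' --delta_rot '[[0,0,0],[0,0,0],[0,0,0]]'

```text
time: 21.58
tool_pos: [0.5146, -0.0771, 0.1262]
tcp_rot: [3.133, 0.034, 0.018]
wrist_force: [5.0, -0.1, -3.2]
width: 0.0
```

Emit:
play_rows --slide '[[-0.1,0,0],[-0.1,0,0],[-0.1,0,0]]' --delta_rot '[[0,0,0],[0,0,0],[0,0,0]]'

```text
time: 21.83
tool_pos: [0.5147, -0.0771, 0.1263]
tcp_rot: [3.133, 0.034, 0.021]
wrist_force: [5.1, 0.7, -3.3]
width: -0.002
```

```bash
python3 st.py
python3 - <<'E'
from h import *
p=read_camera("scene");save(p,"s2")
E
```

```text
t21.83 pos [ 0.5147 -0.0771  0.1263] yaw 0.0215 q6 1.3595 F [ 5.1  0.7 -3.3] T [ 0.004 -0.909 -0.032] tau6 0.010 w -0.002
```

View pics/s2.png

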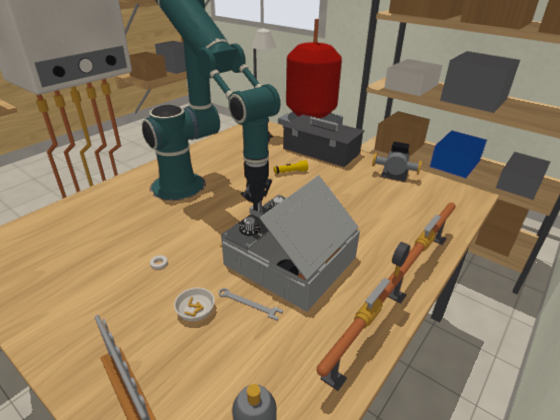

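The bolt is at its stop (5 N, no further movement) and the lid is rising. I'll ease off the tab and retreat upwards.

Emit:
play_rows --slide '[[0.4,0,0],[0.4,0,0],[0.4,0,-3],[0.4,0,-6],[-4,0,-9],[-8,0,-12],[-12,0,-15],[-12,0,-15],[-12,0,-15],[-12,0,-15]]' --delta_rot '[[0,0,0],[0,0,0],[0,0,0],[0,0,0],[0,0,0],[0,0,0],[0,0,0],[0,0,0],[0,0,0],[0,0,0]]'

```text
time: 22.72
tool_pos: [0.3925, -0.0787, 0.2761]
tcp_rot: [3.132, 0.032, 0.026]
wrist_force: [0.2, -0.2, -0.6]
width: -0.003
```

Emit:
play_rows --slide '[[0,0,0],[0,0,0],[0,0,0],[0,0,0],[0,0,0],[0,0,0],[0,0,0],[0,0,0],[0,0,0],[0,0,0],[0,0,0],[0,0,0]]' --delta_rot '[[0,0,0],[0,0,0],[0,0,0],[0,0,0],[0,0,0],[0,0,0],[0,0,0],[0,0,0],[0,0,0],[0,0,0],[0,0,0],[0,0,0]]'

```text
time: 23.72
tool_pos: [0.3925, -0.0787, 0.2761]
tcp_rot: [3.132, 0.032, 0.027]
wrist_force: [0.3, 0.2, -0.1]
width: -0.001
```

Emit:
play_rows --slide '[[0,0,0],[0,0,0],[0,0,0],[0,0,0],[0,0,0],[0,0,0],[0,0,0],[0,0,0],[0,0,0],[0,0,0],[0,0,0],[0,0,0]]' --delta_rot '[[0,0,0],[0,0,0],[0,0,0],[0,0,0],[0,0,0],[0,0,0],[0,0,0],[0,0,0],[0,0,0],[0,0,0],[0,0,0],[0,0,0]]'

```text
time: 24.72
tool_pos: [0.3925, -0.0787, 0.2761]
tcp_rot: [3.132, 0.032, 0.027]
wrist_force: [-0.6, 0.0, -0.4]
width: -0.003
```

Emit:
play_rows --slide '[[0,0,0],[0,0,0],[0,0,0],[0,0,0],[0,0,0],[0,0,0],[0,0,0],[0,0,0],[0,0,0],[0,0,0],[0,0,0],[0,0,0]]' --delta_rot '[[0,0,0],[0,0,0],[0,0,0],[0,0,0],[0,0,0],[0,0,0],[0,0,0],[0,0,0],[0,0,0],[0,0,0],[0,0,0],[0,0,0]]'

```text
time: 25.72
tool_pos: [0.3925, -0.0786, 0.2761]
tcp_rot: [3.132, 0.032, 0.027]
wrist_force: [0.1, 0.3, -0.1]
width: -0.003
```

```bash
python3 st.py
python3 - <<'E'
from h import *
p=read_camera("scene");save(p,"s3")
s=read_state();w=read_camera("wrist");save(w,"w20")
t=read_camera("top");save(t,"t3")
cv2.imwrite('pics/f3.png',np.hstack([p["image"][100:340,140:400,::-1],w["image"][:240,150:410,::-1],t["image"][60:300,150:410,::-1]]))
E
```

```text
t25.72 pos [ 0.3925 -0.0786  0.2761] yaw 0.0208 q6 1.2949 F [ 0.1  0.3 -0.1] T [ 0.032 -0.025  0.015] tau6 -0.000 w -0.003
```

View pics/f3.png

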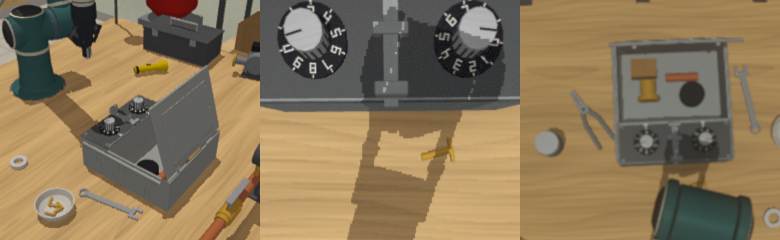

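The scene view shows the lid standing up and the tools where they were. I'll check the tab position, the lid angle and that the lid is at rest, then hand in.

Run:
```python
from h import *
np.set_printoptions(precision=4,suppress=True)
s=read_state();w=read_camera("wrist")
for v in range(60,105,5): print(v,at_d(w,392,v,s) ,at_d(w,378,v,s))
a=cv2.imread('pics/s3.png')
def pts():
    t=read_camera("top");return t
p=read_camera("scene"); print("diff",np.abs(p["image"][:,:,::-1][160:300,215:370].astype(int)-a[160:300,215:370]).mean())
P=[at_d(p,u,v) for u,v in ((290,240),(330,210),(340,180))]
n=np.cross(P[1]-P[0],P[2]-P[0]);n/=np.linalg.norm(n);print(P,n,np.arccos(abs(n[2])))
```

```text
60 [ 0.5282 -0.1821  0.1207] [ 0.5267 -0.167   0.1265]
65 [ 0.524  -0.1828  0.1201] [ 0.5225 -0.1676  0.1259]
70 [ 0.5196 -0.1833  0.1202] [ 0.5193 -0.1697  0.1206]
75 [ 0.5152 -0.1837  0.1206] [ 0.515  -0.1703  0.12  ]
80 [ 0.5108 -0.1844  0.1199] [ 0.5105 -0.1707  0.1202]
85 [ 0.5062 -0.1847  0.1205] [ 0.5059 -0.171   0.1208]
90 [ 0.5017 -0.1852  0.1208] [ 0.5014 -0.1714  0.1211]
95 [ 0.4973 -0.1862  0.1193] [ 0.4967 -0.1716  0.1219]
100 [ 0.4927 -0.1868  0.1193] [ 0.4923 -0.1725  0.1207]
diff 0.4738095238095238
[array([ 0.5938, -0.0017,  0.0107]), array([ 0.7667, -0.0575,  0.2403]), array([0.7445, 0.0218, 0.292 ])] [-0.747  -0.4966  0.4419] 1.113050954016802
```

Run:
```python
from h import *
np.set_printoptions(precision=4,suppress=True)
s=read_state();w=read_camera("wrist")
for v in range(66,106,4): print(v,at_d(w,272,v,s),at_d(w,282,v,s))
p=read_camera("scene")
P=[at_d(p,u,v) for u,v in ((325,210),(345,185),(310,235),(345,200),(320,222))]
A=np.array(P);print(A);u,_,vt=np.linalg.svd(A-A.mean(0));print(vt[2],np.arccos(abs(vt[2][2])))
```

```text
66 [ 0.5203 -0.0679  0.122 ] [ 0.5194 -0.0773  0.1278]
70 [ 0.5174 -0.0678  0.1189] [ 0.5163 -0.0774  0.1257]
74 [ 0.5136 -0.0679  0.1207] [ 0.5128 -0.0775  0.1263]
78 [ 0.5101 -0.0679  0.12  ] [ 0.5092 -0.0775  0.127 ]
82 [ 0.5017 -0.0687  0.1512] [ 0.5021 -0.0774  0.15  ]
86 [ 0.4986 -0.0687  0.1506] [ 0.4986 -0.0775  0.1516]
90 [ 0.4953 -0.0688  0.151 ] [ 0.4954 -0.0776  0.1514]
94 [ 0.4922 -0.0688  0.1488] [ 0.4924 -0.0777  0.1492]
98 [ 0.492  -0.0682  0.12  ] [ 0.4915 -0.0779  0.1264]
102 [ 0.4887 -0.0681  0.116 ] [ 0.4878 -0.078   0.1277]
[[ 0.7634 -0.0791  0.2503]
 [ 0.753   0.0397  0.2705]
 [ 0.7751 -0.1638  0.2217]
 [ 0.7671  0.0239  0.2325]
 [ 0.7728 -0.1155  0.2351]]
[0.943  0.0284 0.3316] 1.2327731554332555
```

The lid stands at about 1.23 rad and is at rest. The tab spans x≈0.491–0.504, so its rear face has moved about 13.5 mm from 0.5174. Handing in.

```bash
python3 -c "
from workcell import *
print(finish_job())"
```

```text
the job is handed in; nothing more can be done
None
```

The tub is unlocked: the bolt is drawn back to its stop and the lid stands open. The job was handed in at about 26 s of the 64 s allowed; no verdict is reported.

- **Left dial:** turned clockwise to 3 and left in its click, which sat close to its mark.
- **Right dial:** turned anticlockwise to 7 and left in its click, about 0.2 rad past its mark, so near the limit of the slip you gave.
- **Bolt:** I hooked the tab with shut fingers and pulled in small steps. It slid at 1–3 N and I stopped at 5 N when it reached its stop. The camera puts the draw at about 13–14 mm.
- **Lid:** stands at about 1.23 rad and showed no movement between the last two pictures.
- **Robot and tools:** the arm is clear with no wrist force. I judged the tools to be in place by eye only and did not measure them.

**What disagreed:**
- **Fingertip position:** the tips are about 11 mm behind the reported TCP when shut and 18 mm behind when part open, not 8 mm ahead. My first grip on the left knob therefore closed on top of it, at about 10 N with no visible harm. I corrected the height from the depth picture.
- **Left dial torque:** it still read about 0.12 N m just before I let go, which hinted it was slightly off its click's centre. The bolt then slid freely, so it was home.

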